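# Load cast sample tiles onto the curing bed with a spatula

## Robot

A 7-joint arm with a two-finger parallel gripper is mounted at the origin on the work surface. World frame = base frame: x ahead of the robot, y to its left, z up, the work surface at z = 0. Lengths are in mm, angles in rad, forces in N, time in s.
With the tool pointing down it reaches from about 350 to 900 mm from the base axis. Payload 8.1 kg.
Tool frame: the origin (TCP) lies at the centre of the arm's flange, where the gripper is bolted on; the fingertips stand 178 mm ahead of it and the grasp point (between the pads) lies 159 mm ahead of it (tip_reach is the distance from the TCP to the fingertips, in mm); z points along the fingers, y is the line along which they close (so a half turn about z gives the same grasp; the last joint's range is limited). The gripper opens to 92 mm and grips with 3 to 60 N. Pads are 19 mm wide; open, the fingers measure 130 mm over their backs; the gripper's body (75 mm by 190 mm) begins 47 mm behind the grasp point.
Start: joints at [0.998, 0.434, 0.025, 1.573, -0.012, 1.134, -0.075], TCP at [282.921, -557.305, 404.742] pointing down, gripper open.
Joint ranges: [-2.62, 2.62], [-0.44, 2.09], [-1.27, 1.32], [0.08, 2.57], [-1.32, 4.46], [0.12, 2], [-2.74, 2.74]. Speed limits (rad/s): [2.22, 2.22, 3.01, 3.01, 3.14, 3.14, 3.14].

## Interface

Orientations are given as a unit quaternion [x, y, z, w].
In Python, from workcell import get_state, read_camera, hand_in, masks_of, tip_reach gives the robot as it stands.
- The arm moves only by the tool jog_arm, never from a script. Its argument "moves" is a list of rows, each a list of 5 numbers: the opening, from 0 (shut) to 1 (fully open), then the shift along the tool's x, y, z in m, then the turn about the tool's z in degrees. A call has 1 to 5 rows; each row is the pose to reach, as a shift and turn from the pose commanded when the call began, along the tool's axes at that moment; what a row does not reach only later rows make up. A row lasts 1/12 s, in which the tool goes at most 41.7 mm and 7.16 degrees, less where a joint would pass 70% of its speed; a pose out of reach is approached as far as the arm can. A call with a gripper value outside its range is refused whole. The fingers move at their own pace and stop on an object; "grip_force" is the grip in N (left out, the last holds). Time passes only in rows, so rows that repeat a pose let the fingers close. It gives the time, the measured TCP pose, the force, the opening and the grip force at its end, in the units of the state.
- get_state(): the state, without advancing time (a new reading comes with each control period).
- read_camera(name): name is "side" or "top" or "wrist"; returns a dict with "frame" (480x640x3 uint8, red, green, blue), "camera_matrix" (3x3 intrinsics, pixels), "R" (3x3) and "t" (3): a world point X has camera coordinates R X + t. Camera axes: x right, y down, z forward; pixel columns grow to the right and rows downward; lengths in mm; the calibration is good to about 2 mm. A picture is of the moment at which its call begins. There is no depth.
- hand_in(): hands the job in; it is judged then, once.
Trained networks look in a picture, given as the dict that the camera call returned (one of the last four; its "shot" number tells which), for a name from the list of things; names that differ only in an ending like _2 or _b are one class to them, and where a whole thing is asked for, a point or a joint stands for the part that bears it (a point fixed in the world has none). Each returns a list of dicts, best first, with "conf" (0 to 1); they miss things now and then, are a little off and sometimes report something else, mostly with a low value. They report only what shows in the picture. A call takes as long as a camera call. They do not tell look-alikes from the thing itself.
- masks_of(picture, name): "region" (480x640 bool, what is visible of it) and "centre" ([row, column] in pixels, amid what is visible of it).
The state is a dict: "t": time; "joint_positions": joint angles; "qvel": joint speeds; "effort": joint torques, N m; "eef_pos": TCP position; "orientation": TCP orientation; "contact_force": force on the tool from outside, world axes, zero at the start; "torque": the same for the moment, N m; "opening": opening from 0.0 (shut) to 1.0 (fully open); "grip_force": force on a finger pad.
Only numpy, scipy, OpenCV 4.12 (cv2) and the standard library are available. Lean on these libraries where they do the work, as an engineer would, in place of code of your own. Each camera call takes 0.05 s, during which the arm holds its last target. There are 200 camera calls.

## Task

Push the red lamp lever all the way over to off (it must be off whenever a tile is lifted), then move every cast tile from the grey mat to the LED curing bed, one flat in each yellow bay, centred and square, any tile in any bay: slide the spatula's blade under the tile between its runners, lift it and carry it over, and never touch the tacky tiles with the gripper. When all are in place, slide the spatula flat into the grooves of its wooden holder, fully home against the stop, let go of it, and only then push the lamp lever all the way back to on. Leave the two cups, the spool and the marker where they are.

Things in the scene. Friction and masses are not known exactly. Their poses are not given: they have to be found in the camera images.
- tile_a: green resin tile, 80 mm along x, 90 along y, 90 g; may be absent. Slab 9 to 15 mm above its underside, on two runners 10 mm wide, 9 mm high, along x at both y edges (white stripes on top show them): between them a tunnel 70 mm wide, 9 mm high, open at both x ends, for the blade. Relief on top to 22 mm. Starts flat on the grey mat, left of the strip. Origin: centre of underside; z up
- tile_b: orange resin tile, 80 mm along x, 90 along y, 90 g; may be absent. Slab 9 to 15 mm above its underside, on two runners 10 mm wide, 9 mm high, along x at both y edges (white stripes on top show them): between them a tunnel 70 mm wide, 9 mm high, open at both x ends, for the blade. Relief on top to 22 mm. Starts flat on the grey mat, left of the strip. Origin: centre of underside; z up
- tile_c: blue resin tile, 80 mm along x, 90 along y, 90 g; may be absent. Slab 9 to 15 mm above its underside, on two runners 10 mm wide, 9 mm high, along x at both y edges (white stripes on top show them): between them a tunnel 70 mm wide, 9 mm high, open at both x ends, for the blade. Relief on top to 22 mm. Starts flat on the grey mat, left of the strip. Origin: centre of underside; z up
- spatula: steel spatula, red handle, 200 g, lies with its blade flat on the table. Blade 100 mm along x, 50 wide, 3 thick. Origin: centre of the blade's underside; x to the tip, z up. Balances at x = -22 mm, stands by itself on its blade
- spatula_grip (a point): point to grip: in the spatula's frame x = -64, z = 55 mm, on the axis of the handle, a bar 22 mm wide and 22 mm high along x from -143 to -47 mm. A neck 14 mm wide at x about -51 mm rises from the blade's rear end to the handle
- spatula_tip (a point): middle of the blade's front edge, at its underside: x = 50 mm in the spatula's frame
- dock: wooden spatula holder, fixed, right of the bed. Origin on the table; x = the way the blade slides in. Floor 16 mm above the table, x -40 to 50 mm. Grooves 9 mm high, 58 mm apart wall to wall, under lips reaching 12 mm inward from the mouth at x = -30 to the stop at x = 50 mm; open above in the middle. Lips' tops at 32 mm
- dock_stop (a point): middle of the stop's face at the level of the holder's floor: x = 50, z = 16 mm in the dock's frame, x as the dock's x. The blade's tip belongs here, the blade lying on the floor under the lips
- bed: LED curing bed: black panel 140 x 330 mm flush with the table, three bays outlined in yellow, 105 mm apart along its y. x points away from the robot. Origin: panel centre at table height. Behind the bays a grey lamp bar 50 mm high, x 75 to 115 mm, 330 mm long, carries the lamp lever
- bay0 (a point): centre of the left (+y) bay, at table height; outline 90 x 98 mm
- bay1 (a point): centre of the middle bay
- bay2 (a point): centre of the right (-y) bay
- lamp (a joint): angle of the red lamp lever on top of the lamp bar: 0 = off, leaning to the bed's +y; 1.0 = on, leaning to the bed's -y. It starts on. Push it near its tip; it stays where it is left. The lever is 60 mm long; its tip swings over about 60 mm.
- lamp_tip (a point): the lever's upper end
- strip: aluminium strip fixed on the table between casting mat and curing bed: 400 mm along x, 14 mm wide, 15 mm high. Origin: centre of its underside
- coffee_cup: navy paper cup with white lid, 116 mm high; bystander, leave alone. Origin: centre of its underside
- clear_cup: clear plastic cup, 100 mm high; bystander, leave alone. Origin: centre of its underside
- spool: white spool, 36 mm across, 25 mm high; bystander, leave alone. Origin: centre of its underside
- marker: blue marker, 120 mm long, 13 mm thick; bystander, leave alone. Origin: centre of its underside
Things that resemble listed ones, but are neither listed nor needed, are in the scene too. Of the things that look like the tile_c, take the one that is farthest to the robot's right at the start.

How it is judged:
By the outcome, as a careful person would: the job done as asked, in the order asked, and still so for the second after the job is handed in, with the robot touching nothing.
Of tile_a, tile_b, tile_c only 2 to 3 are there at a start; the rules pass over those that are not, and their reading is None.
At some moment in a run one of tile_a, tile_b, tile_c may be knocked a few centimetres aside while the robot is not near it.
It also fails if it takes over 210 s, if anything falls off the work surface, if the arm or the gripper's body presses on something with over 40 N, if the wrist force passes 120 N, or if a joint passes its speed limit or range.

## Working session

There is one attempt and no reset: what is moved stays moved. The work goes in short steps, Python scripts to look and compute and a tool call to move; the robot and the scene stay as the last step left them, time stands still between calls to the robot, and variables do not carry over. Pictures are saved under pics/ and viewed, at most 14 in all, crops included, and the job is handed in when it is done.

Besides the shell and the picture viewer there is one more tool, called as a command line: name --pt "numbers of a row" for each row, then --argument value for the rest. jog_arm: Moves the arm, as the interface text tells. Its arguments: {"type":"object","properties":{"moves":{"type":"array","items":{"type":"array","items":{"type":"number"}}},"grip_force":{"type":"number"}},"required":["moves"]}

```bash
ls; mkdir -p pics
cat > h.py <<'E'
import numpy as np, cv2
from workcell import *
def save(p,n): cv2.imwrite('pics/'+n,p['frame'][:,:,::-1])
def ray(p,px,z):
    u=np.array([px[1],px[0],1.]);K=np.array(p['camera_matrix']);R=np.array(p['R']);t=np.array(p['t'])
    d=R.T@np.linalg.solve(K,u);c=-R.T@t
    return c+d*(z-c[2])/d[2]
def proj(p,X):
    x=np.array(p['camera_matrix'])@(np.array(p['R'])@np.array(X,float)+np.array(p['t']));return x[1]/x[2],x[0]/x[2]
E
python3 - <<'E'
from h import *
s=get_state();print({k:np.round(v,3) for k,v in s.items()})
a=read_camera('top');save(a,'top0.png')
b=read_camera('side');save(b,'side0.png')
for p,n in((a,'top'),(b,'side')): print(n,np.round(-np.array(p['R']).T@np.array(p['t'])),np.round(p['R'],2).tolist(),p['camera_matrix'])
for n in ['tile_a','tile_b','tile_c','spatula','dock','bed','lamp','strip']:
    for q in masks_of(a,n): print(n,round(q['conf'],2),np.round(q['centre']),q['region'].sum(),np.round(ray(a,q['centre'],15)))
E
```

```text
pics
{'t': np.float64(0.0), 'joint_positions': array([ 0.998,  0.435,  0.025,  1.574, -0.012,  1.134, -0.075]), 'qvel': array([-0.002, -0.   ,  0.001, -0.003,  0.   ,  0.001,  0.   ]), 'effort': array([-1.0000e-03, -6.6787e+01,  9.8500e-01, -3.1446e+01, -6.1000e-02,
        4.3000e-02,  0.0000e+00]), 'eef_pos': array([ 282.785, -557.11 ,  403.956]), 'orientation': array([ 0.973,  0.233, -0.   , -0.001]), 'contact_force': array([-0.074, -0.519, -0.188]), 'torque': array([0.055, 0.025, 0.033]), 'grip_force': np.float64(0.0), 'opening': np.float64(1.004)}
top [ 228.   51. 1409.] [[-0.06, -1.0, 0.0], [-0.98, 0.06, -0.21], [0.21, -0.02, -0.98]] [[461.30764439   0.         324.71124318]
 [  0.         461.30764439 242.24210384]
 [  0.           0.           1.        ]]
side [390. 940. 761.] [[-0.99, -0.14, 0.02], [-0.09, 0.58, -0.81], [0.1, -0.8, -0.59]] [[487.94044384   0.         321.95552411]
 [  0.         487.94044384 241.127515  ]
 [  0.           0.           1.        ]]
tile_a 0.93 [216. 281.] 784 [621. 158.  15.]
tile_a 0.78 [261. 187.] 742 [497. 451.  15.]
tile_a 0.6 [335. 166.] 886 [278. 514.  15.]
tile_b 0.93 [216. 281.] 784 [621. 158.  15.]
tile_b 0.78 [261. 187.] 742 [497. 451.  15.]
tile_b 0.6 [335. 166.] 886 [278. 514.  15.]
tile_c 0.93 [216. 281.] 784 [621. 158.  15.]
tile_c 0.78 [261. 187.] 742 [497. 451.  15.]
tile_c 0.6 [335. 166.] 886 [278. 514.  15.]
spatula 0.75 [258. 371.] 865 [ 471. -111.   15.]
dock 0.61 [246. 465.] 1048 [ 490. -403.   15.]
bed 0.93 [206. 365.] 6305 [ 637. -106.   15.]
bed 0.35 [247. 465.] 1055 [ 486. -405.   15.]
lamp 0.65 [173. 376.] 78 [ 743. -152.   15.]
lamp 0.24 [257. 372.] 836 [ 473. -115.   15.]
strip 0.62 [232. 310.] 649 [564.  70.  15.]
strip 0.37 [216. 280.] 676 [620. 160.  15.]
```

Run:
```python
import cv2
a=cv2.imread('pics/top0.png')[130:390,110:530];cv2.imwrite('pics/top0c.png',cv2.resize(a,(800,495),interpolation=cv2.INTER_CUBIC))
```

```text
(no output)
```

View pics/top0c.png

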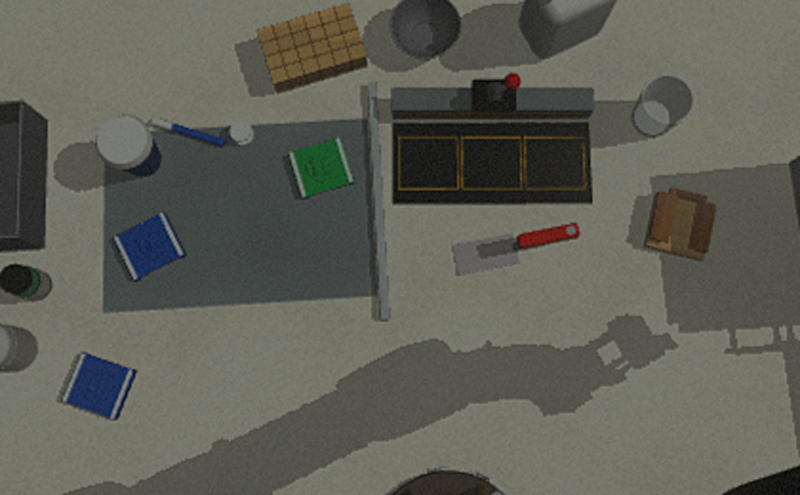

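View pics/side0.png

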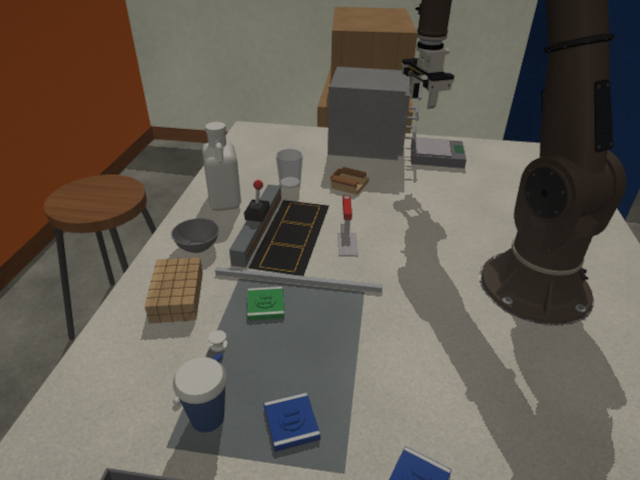

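The top view shows a green tile at (281,216) and a blue tile with relief on the mat at (187,261). A second blue tile lies off the mat at (166,335), and there is no orange tile. tile_c is the one at (187,261): it is at y≈451 against 514, so farther to the robot's right, and it is on the mat. Next are enlarged crops to confirm it and to see the dock.

Run:
```python
from h import *
t=cv2.imread('pics/top0.png');s=cv2.imread('pics/side0.png')
f=lambda i,r,c,h,w:cv2.resize(i[r:r+h,c:c+w],(400,300),interpolation=cv2.INTER_CUBIC)
im=np.vstack([np.hstack([f(t,235,145,120,160),f(t,215,420,60,80)]),np.hstack([f(s,155,310,60,80),f(s,170,220,75,100)])])
cv2.imwrite('pics/c1.png',im)
a=read_camera('top')
P=lambda z:np.array(a['camera_matrix'])@np.column_stack([np.array(a['R'])[:,0],np.array(a['R'])[:,1],np.array(a['R'])[:,2]*z+np.array(a['t'])])
# rect map: world x 200..800 , y -500..560 ; pixel(u=y+500, v=x-200) , 1mm
M=np.array([[0,1,200],[1,0,-500],[0,0,1.]])
def rect(z): return cv2.warpPerspective(a['frame'],P(z)@M,(1060,620),flags=cv2.INTER_CUBIC|cv2.WARP_INVERSE_MAP)
r=rect(15);hs=cv2.cvtColor(r,cv2.COLOR_RGB2HSV)
def rects(m,n):
    cs,_=cv2.findContours(m.astype('uint8'),cv2.RETR_EXTERNAL,cv2.CHAIN_APPROX_NONE)
    for c in cs:
        if cv2.contourArea(c)>300:
            (u,v),wh,an=cv2.minAreaRect(c);print(n,np.round([v+200,u-500]),np.round(wh),round(an,1),'box world',np.round(cv2.boxPoints(((u,v),wh,an))[:,::-1]+[200,-500]).tolist())
rects((hs[...,0]>50)&(hs[...,0]<75)&(hs[...,1]>130),'green')
rects((hs[...,0]>105)&(hs[...,0]<130)&(hs[...,1]>150),'blue')
r0=rect(0);h0=cv2.cvtColor(r0,cv2.COLOR_RGB2HSV)
rects((h0[...,0]>15)&(h0[...,0]<30)&(h0[...,1]>110)&(h0[...,2]>60),'yellow')
rects((h0[...,2]<35),'black')
h5=cv2.cvtColor(rect(66),cv2.COLOR_RGB2HSV)
rects(((h5[...,0]<6)|(h5[...,0]>174))&(h5[...,1]>150),'red66')
h5=cv2.cvtColor(rect(105),cv2.COLOR_RGB2HSV)
rects(((h5[...,0]<6)|(h5[...,0]>174))&(h5[...,1]>150),'red105')
w=read_camera('wrist');st=get_state()
print('wristcam',-np.array(w['R']).T@np.array(w['t']),np.round(w['R'],2).tolist(),w['camera_matrix'][0][0],st['eef_pos'])
```

```text
green [616. 169.] [82. 77.] 75.0 box world [[586.0, 121.0], [566.0, 195.0], [645.0, 217.0], [665.0, 142.0]]
blue [685. 368.] [92. 12.] 21.3 box world [[674.0, 323.0], [663.0, 327.0], [696.0, 412.0], [707.0, 408.0]]
blue [502. 450.] [81. 73.] 65.3 box world [[480.0, 400.0], [450.0, 466.0], [523.0, 500.0], [554.0, 434.0]]
blue [287. 529.] [72. 78.] 22.4 box world [[310.0, 481.0], [238.0, 510.0], [265.0, 577.0], [337.0, 547.0]]
yellow [796. 170.] [ 47. 169.] 90.0 box world [[772.0, 85.0], [772.0, 254.0], [819.0, 254.0], [819.0, 85.0]]
yellow [ 649. -221.] [100.   6.] 2.4 box world [[650.0, -271.0], [644.0, -271.0], [648.0, -171.0], [654.0, -171.0]]
yellow [618. -10.] [101.  93.] 3.5 box world [[661.0, -63.0], [568.0, -58.0], [574.0, 44.0], [667.0, 38.0]]
yellow [ 612. -114.] [103.  93.] 3.7 box world [[655.0, -168.0], [562.0, -162.0], [568.0, -59.0], [661.0, -65.0]]
yellow [ 472. -398.] [88. 90.] 87.2 box world [[430.0, -445.0], [426.0, -356.0], [514.0, -351.0], [518.0, -441.0]]
black [ 728. -127.] [76. 58.] 2.9 box world [[755.0, -166.0], [697.0, -163.0], [701.0, -87.0], [759.0, -90.0]
[... 495 characters left out ...]
1.0, -281.0], [534.0, -274.0], [553.0, 52.0], [689.0, 45.0]]
red66 [ 728. -152.] [24. 25.] 52.1 box world [[726.0, -169.0], [711.0, -150.0], [730.0, -135.0], [745.0, -154.0]]
red66 [ 471. -185.] [22. 96.] 81.2 box world [[468.0, -234.0], [453.0, -140.0], [475.0, -136.0], [489.0, -231.0]]
red105 [ 714. -146.] [24. 25.] 51.3 box world [[712.0, -163.0], [697.0, -144.0], [715.0, -129.0], [731.0, -149.0]]
red105 [ 464. -179.] [21. 93.] 81.3 box world [[461.0, -226.0], [447.0, -134.0], [467.0, -131.0], [481.0, -223.0]]
wristcam [ 350.39913875 -522.50145346  384.03240362] [[0.45, -0.89, -0.0], [-0.86, -0.43, 0.28], [-0.25, -0.13, -0.96]] 347.5319283476696 [ 282.91130037 -557.30616955  404.76422444]
```

View pics/c1.png

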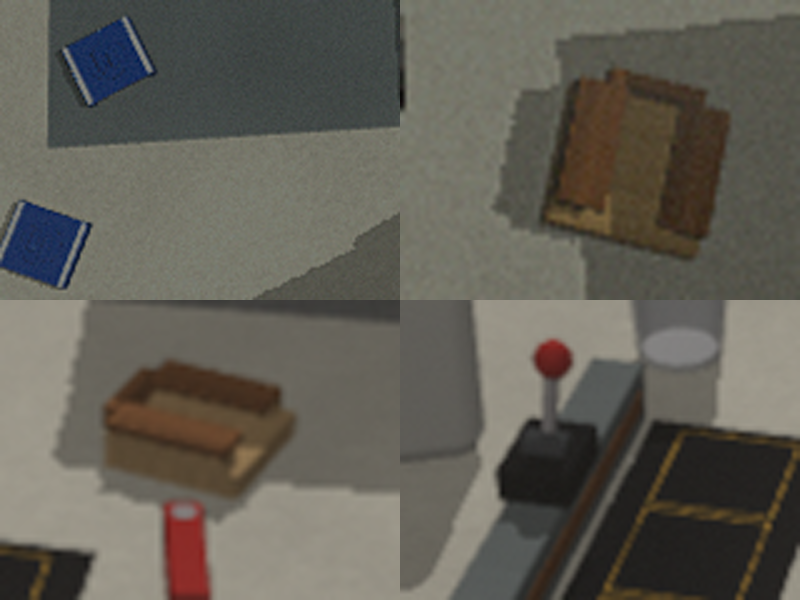

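The crops confirm it. The blue tile on the mat, crop (108,62), has relief and is farther right than the plain off-mat one at (45,245), so it is tile_c. The dock's mouth faces the robot, with its x about -15°. The lever leans to -y (on). I'll write a move planner and go to the lever.

```bash
cat > plan.py <<'E'
from h import *
from scipy.spatial.transform import Rotation as Ro
def yaw_of(s): 
    m=Ro.from_quat(s['orientation']).as_matrix();return np.degrees(np.arctan2(m[1,0],m[0,0]))
def plan(wps,step=180.,start=None):
    """wps: (x,y,ztip,yaw) fingertip targets. prints one jog row per call (tool frame, m, deg)"""
    s=get_state();p=np.array(s['eef_pos']);y=yaw_of(s)
    if start is not None:p,y=np.array(start[:3])+[0,0,178],start[3]
    for w in wps:
        q=np.array([w[0],w[1],w[2]+178]);dy=(w[3]-y+180)%360-180
        n=int(max(np.ceil(np.linalg.norm(q-p)/step),np.ceil(abs(dy)/33),1));d=(q-p)/n
        for i in range(n):
            c,sn=np.cos(np.radians(y)),np.sin(np.radians(y))
            print(np.round([(d[0]*c+d[1]*sn)/1000,(d[0]*sn-d[1]*c)/1000,-d[2]/1000],4).tolist(),round(-dy/n,1))
            y+=dy/n
        p=q;print('--',w)
def st():
    s=get_state();print('t',round(s['t'],2),'tip',np.round(np.array(s['eef_pos'])-[0,0,178],1),'yaw',round(yaw_of(s),2),'F',np.round(s['contact_force'],1),'op',round(s['opening'],3),'gf',s['grip_force'],'q7',round(s['joint_positions'][6],2), Ro.from_quat(s['orientation']).as_matrix()[:,2].round(4))
    return s
E
python3 - <<'E'
from plan import *
st();plan([(711,-205,200,-3),(711,-205,95,-3)])
E
```

```text
t 0.6 tip [ 282.9 -557.3  226.8] yaw 26.91 F [ 0.3  0.3 -1. ] op 1.0 gf 0.0 q7 -0.08 [ 0.e+00 -1.e-04 -1.e+00]
[0.1353, -0.0301, 0.0067] 7.5
[0.1302, -0.0474, 0.0067] 7.5
[0.1229, -0.064, 0.0067] 7.5
[0.1136, -0.0795, 0.0067] 7.5
-- (711, -205, 200, -3)
[0.0, -0.0, 0.105] -0.0
-- (711, -205, 95, -3)
```

jog_arm --pt "0 0.135 -0.03 0.007 7.5" --pt "0 0.135 -0.03 0.007 7.5" --pt "0 0.135 -0.03 0.007 7.5" --pt "0 0.135 -0.03 0.007 7.5" --pt "0 0.135 -0.03 0.007 7.5" --grip_force 20

```text
t: 1.02
eef_pos: [394.3, -465.4, 397.5]
orientation: [0.985, 0.173, 0.001, -0.001]
contact_force: [-0.3, 0.2, 0.2]
opening: 0.685
grip_force: 0.0
```

jog_arm --pt "0 0.13 -0.047 0.007 7.5" --pt "0 0.13 -0.047 0.007 7.5" --pt "0 0.13 -0.047 0.007 7.5" --pt "0 0.13 -0.047 0.007 7.5" --pt "0 0.13 -0.047 0.007 7.5"

```text
t: 1.43
eef_pos: [500.3, -378.1, 390.4]
orientation: [0.994, 0.107, 0.001, -0.001]
contact_force: [-1.0, -0.5, 1.1]
opening: 0.321
grip_force: 0.0
```

jog_arm --pt "0 0.123 -0.064 0.007 7.5" --pt "0 0.123 -0.064 0.007 7.5" --pt "0 0.123 -0.064 0.007 7.5" --pt "0 0.123 -0.064 0.007 7.5" --pt "0 0.123 -0.064 0.007 7.5"

```text
t: 1.85
eef_pos: [606.7, -290.2, 383.0]
orientation: [0.999, 0.042, 0.0, -0.001]
contact_force: [-0.1, 0.9, -1.0]
opening: 0.009
grip_force: 0.0
```

jog_arm --pt "0 0.114 -0.08 0.007 7.5" --pt "0 0.114 -0.08 0.007 7.5" --pt "0 0.114 -0.08 0.007 7.5" --pt "0 0.114 -0.08 0.007 7.5" --pt "0 0.114 -0.08 0.007 7.5"

```text
t: 2.27
eef_pos: [713.7, -201.8, 375.6]
orientation: [1.0, -0.024, -0.0, -0.001]
contact_force: [-0.2, 0.3, -0.4]
opening: 0.003
grip_force: 0.0
```

Run:
```python
from plan import *
st();w=read_camera('wrist');save(w,'w1.png');b=read_camera('side');a=read_camera('top')
# triangulate ball
def ball(p):
    h=cv2.cvtColor(p['frame'],cv2.COLOR_RGB2HSV);m=(((h[...,0]<6)|(h[...,0]>174))&(h[...,1]>140)&(h[...,2]>60)).astype('uint8')
    n,l,s,c=cv2.connectedComponentsWithStats(m);return [(s[i,4],c[i][::-1]) for i in range(1,n) if s[i,4]>15]
for n,p in(('w',w),('s',b),('t',a)):
    for q in ball(p): print(n,q[0],np.round(q[1],1),[np.round(ray(p,q[1],z)[:2]) for z in(70,90,110,130)])
for q in masks_of(a,'lamp_tip')[:2]:print(q['conf'],q['centre'])
```

```text
t 2.27 tip [ 713.7 -201.8  197.6] yaw -2.77 F [-0.2  0.3 -0.4] op 0.003 gf 0.0 q7 -1.39 [ 0.      0.0022 -1.    ]
w 1070 [269.7 232.6] [array([ 682., -127.]), array([ 690., -133.]), array([ 697., -138.]), array([ 705., -143.])]
s 54 [184.3 257.7] [array([ 732., -242.]), array([ 722., -207.]), array([ 712., -173.]), array([ 702., -139.])]
s 151 [208.1 346.8] [array([ 468., -157.]), array([ 466., -125.]), array([464., -94.]), array([462., -62.])]
t 48 [172.1 378.6] [array([ 727., -151.]), array([ 719., -148.]), array([ 712., -145.]), array([ 704., -142.])]
t 133 [309.6  92. ] [array([361., 708.]), array([359., 698.]), array([357., 688.]), array([355., 679.])]
```

View pics/w1.png

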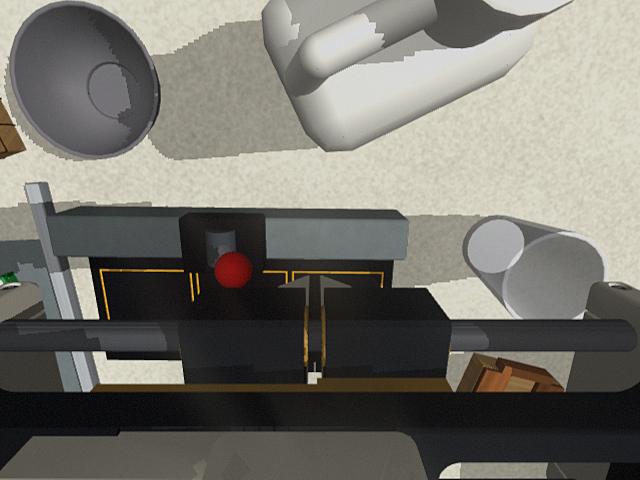

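The wrist view shows the lever ball at (232,270), about (705,-142,129) in world. The finger path beside it is clear, with the clear cup well to the right.

jog_arm --pt "0 -0.008 0 0.03 0" --pt "0 -0.008 0 0.06 0" --pt "0 -0.008 0 0.09 0" --pt "0 -0.008 0 0.09 0" --pt "0 -0.008 0 0.09 0"

```text
t: 2.88
eef_pos: [702.0, -206.6, 286.0]
orientation: [1.0, -0.028, -0.002, 0.0]
contact_force: [-0.3, 0.3, 1.0]
opening: 0.004
grip_force: 0.0
```

jog_arm --pt "0 0 -0.012 0 0" --pt "0 0 -0.024 0 0" --pt "0 0 -0.036 0 0" --pt "0 0 -0.048 0 0" --pt "0 0 -0.06 0 0"

```text
t: 3.3
eef_pos: [707.1, -143.2, 288.2]
orientation: [1.0, -0.026, 0.001, 0.0]
contact_force: [0.2, -1.0, 0.9]
opening: 0.006
grip_force: 0.8
```

jog_arm --pt "0 0 -0.004 0 0" --pt "0 0 -0.008 0 0" --pt "0 0 -0.011 0 0" --pt "0 0 -0.014 0 0" --pt "0 0 -0.016 0 0"

```text
t: 3.72
eef_pos: [707.4, -129.2, 286.5]
orientation: [1.0, -0.027, -0.0, 0.0]
contact_force: [0.8, -1.1, -0.1]
opening: 0.004
grip_force: 0.5
```

```bash
cat >> plan.py <<'E'
def ball():
    b=read_camera('side');h=cv2.cvtColor(b['frame'],cv2.COLOR_RGB2HSV);m=(((h[...,0]<6)|(h[...,0]>174))&(h[...,1]>140)&(h[...,2]>60)).astype('uint8')
    n,l,s,c=cv2.connectedComponentsWithStats(m);print('ball side px',[(s[i,4],np.round(c[i][::-1],1)) for i in range(1,n) if s[i,4]>15])
    return b
E
python3 - <<'E'
from plan import *
st();b=ball()
K=np.array
for y in(-142,-120,-90): print(y,proj(b,[706,y,129]))
E
```

```text
t 3.72 tip [ 707.4 -129.2  108.5] yaw -3.11 F [ 0.8 -1.1 -0.1] op 0.004 gf 0.5274403654038906 q7 -1.49 [-4.e-04 -3.e-04 -1.e+00]
ball side px [(np.int32(56), array([193.1, 252.5])), (np.int32(151), array([208.1, 346.8]))]
-142 (np.float64(183.95009917236496), np.float64(256.5455914909022))
-120 (np.float64(188.12498319637115), np.float64(254.42806825448062))
-90 (np.float64(194.01060790280138), np.float64(251.44284830464272))
```

jog_arm --pt "0 0 -0.002 0 0" --pt "0 0 -0.004 0 0" --pt "0 0 -0.006 0 0" --pt "0 0 -0.008 0 0" --pt "0 0 -0.01 0 0"

```text
t: 4.18
eef_pos: [707.6, -121.5, 286.5]
orientation: [1.0, -0.028, -0.0, 0.002]
contact_force: [0.5, -12.1, -2.4]
opening: 0.005
grip_force: 5.8
```

Run:
```python
from plan import *
st();ball()
```

```text
t 4.18 tip [ 707.6 -121.5  108.5] yaw -3.2 F [  0.5 -12.1  -2.4] op 0.005 gf 5.808787643909454 q7 -1.51 [-6.0e-04 -3.8e-03 -1.0e+00]
ball side px [(np.int32(65), array([195. , 251.8])), (np.int32(151), array([208.1, 346.8]))]
```

Run:
```python
from plan import *
plan([(707,-145,108,-3),(707,-145,200,-3),(466,-154,130,98.7)])
```

```text
[0.0007, 0.0233, 0.0005] -0.2
-- (707, -145, 108, -3)
[0.0, -0.0, -0.092] -0.0
-- (707, -145, 200, -3)
[-0.06, 0.0054, 0.0175] -25.4
[-0.0566, -0.0209, 0.0175] -25.4
[-0.0421, -0.0432, 0.0175] -25.4
[-0.0195, -0.0571, 0.0175] -25.4
-- (466, -154, 130, 98.7)
```

jog_arm --pt "0 0 0.01 0 0" --pt "0 0 0.03 0 0" --pt "0 0 0.03 -0.03 0" --pt "0 0 0.03 -0.07 0" --pt "0 0 0.03 -0.092 0"

```text
t: 4.65
eef_pos: [706.8, -149.6, 382.6]
orientation: [1.0, -0.027, 0.002, -0.0]
contact_force: [1.6, 0.9, 1.1]
opening: 0.009
grip_force: 0.0
```

jog_arm --pt "0.7 -0.06 0.005 0.017 -25.4" --pt "0.7 -0.06 0.005 0.017 -25.4" --pt "0.7 -0.06 0.005 0.017 -25.4" --pt "0.7 -0.06 0.005 0.017 -25.4" --pt "0.7 -0.06 0.005 0.017 -25.4"

```text
t: 5.07
eef_pos: [645.8, -150.9, 362.1]
orientation: [0.981, 0.195, 0.0, -0.0]
contact_force: [-0.1, -0.3, -0.5]
opening: 0.318
grip_force: 0.0
```

jog_arm --pt "0.7 -0.057 -0.021 0.017 -25.4" --pt "0.7 -0.057 -0.021 0.017 -25.4" --pt "0.7 -0.057 -0.021 0.017 -25.4" --pt "0.7 -0.057 -0.021 0.017 -25.4" --pt "0.7 -0.057 -0.021 0.017 -25.4"

```text
t: 5.48
eef_pos: [585.4, -153.1, 344.9]
orientation: [0.914, 0.405, 0.0, -0.0]
contact_force: [-0.5, 0.3, 0.1]
opening: 0.674
grip_force: 0.0
```

jog_arm --pt "0.7 -0.042 -0.043 0.017 -25.4" --pt "0.7 -0.042 -0.043 0.017 -25.4" --pt "0.7 -0.042 -0.043 0.017 -25.4" --pt "0.7 -0.042 -0.043 0.017 -25.4" --pt "0.7 -0.042 -0.043 0.017 -25.4"

```text
t: 5.9
eef_pos: [525.5, -155.3, 327.9]
orientation: [0.804, 0.595, 0.0, -0.0]
contact_force: [0.6, -0.4, -0.7]
opening: 0.698
grip_force: 0.0
```

jog_arm --pt "0.7 -0.02 -0.057 0.017 -25.4" --pt "0.7 -0.02 -0.057 0.017 -25.4" --pt "0.7 -0.02 -0.057 0.017 -25.4" --pt "0.7 -0.02 -0.057 0.017 -25.4" --pt "0.7 -0.02 -0.057 0.017 -25.4"

```text
t: 6.32
eef_pos: [465.3, -157.9, 310.9]
orientation: [0.654, 0.757, 0.0, 0.0]
contact_force: [0.4, -0.2, 0.1]
opening: 0.699
grip_force: 0.0
```

```bash
cat >> plan.py <<'E'
def tipof(p,name,zs=(0,)): 
    for q in masks_of(p,name)[:2]: print(name,round(q['conf'],2),np.round(q['centre'],1),[np.round(ray(p,q['centre'],z)[:2],1).tolist() for z in zs])
def blob(p,cond,z,minA=150):
    h=cv2.cvtColor(p['frame'],cv2.COLOR_RGB2HSV).astype(int);m=cond(h[...,0],h[...,1],h[...,2]).astype('uint8')
    cs,_=cv2.findContours(m,cv2.RETR_EXTERNAL,cv2.CHAIN_APPROX_NONE);out=[]
    for c in cs:
        if cv2.contourArea(c)<minA: continue
        W=np.array([ray(p,(q[0][1],q[0][0]),z)[:2] for q in c],np.float32)
        (x,y),(a,b),an=cv2.minAreaRect(W);e=an if a>=b else an+90
        out.append(((x,y),(max(a,b),min(a,b)),(e+90)%180-90));print('blob px',c.mean((0,1)).round(),'world',np.round([x,y],1),'size',np.round(out[-1][1],1),'long-axis yaw',round(out[-1][2],1))
    return out
RED=lambda h,s,v:((h<6)|(h>174))&(s>140)&(v>50)
GREEN=lambda h,s,v:(h>50)&(h<75)&(s>130)
BLUE=lambda h,s,v:(h>105)&(h<130)&(s>150)
YEL=lambda h,s,v:(h>12)&(h<32)&(s>130)&(v>70)
E
python3 - <<'E'
from plan import *
st();ball();w=read_camera('wrist');save(w,'w2.png');a=read_camera('top')
blob(w,RED,66,400);tipof(w,'spatula_grip',(66,));tipof(w,'spatula_tip',(3,));print('top');blob(a,RED,66,100)
E
```

```text
t 6.32 tip [ 465.3 -157.9  132.9] yaw 98.34 F [ 0.4 -0.2  0.1] op 0.699 gf 0.0 q7 0.18 [ 6.e-04  2.e-04 -1.e+00]
ball side px [(np.int32(60), array([194.9, 251.6])), (np.int32(151), array([208.1, 346.8]))]
blob px [315. 274.] world [ 468.7 -172.7] size [66.2 20.8] long-axis yaw -82.2
spatula_grip 0.6 [171.1 315.3] [[458.9, -102.3]]
spatula_tip 0.58 [172.4 315.9] [[460.6, -108.9]]
top
blob px [ 92. 310.] world [361.3 708.9] size [38.3 31.4] long-axis yaw 86.4
```

View pics/w2.png

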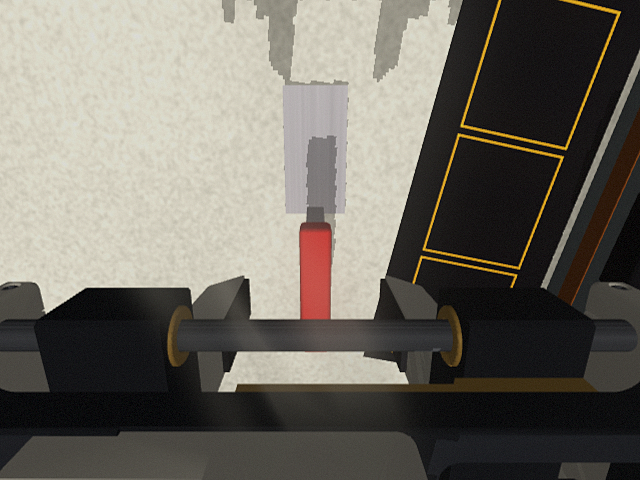

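The wrist view shows the blade corners at (284,84), (348,83), (346,213) and (287,213). The handle runs from row 223 down, at column about 315.

Run:
```python
from plan import *
w=read_camera('wrist')
P=[ray(w,(r,c),3)[:2] for c,r in((284,84),(348,83),(346,213),(287,213))]
P=np.array(P);print(P.round(1));f=(P[0]+P[1])/2;b=(P[2]+P[3])/2;d=(f-b)/np.linalg.norm(f-b);print('centre',(f+b)/2,'len',np.linalg.norm(f-b),'wid',np.linalg.norm(P[0]-P[1]),'yaw',np.degrees(np.arctan2(d[1],d[0])))
print('grip',(f+b)/2-64*d)
hf=ray(w,(224,315),66)[:2];print('handle front',hf,'grip from it',hf-17*d)
```

```text
[[ 426.5  -46.5]
 [ 474.6  -38.8]
 [ 490.2 -138.4]
 [ 441.1 -145.6]]
centre [458.11030391 -92.3482481 ] len 100.48197325194951 wid 48.7279302388246 yaw 98.61920568005583
grip [ 467.7017771  -155.62544496]
handle front [ 463.38977156 -136.42812324] grip from it [ 465.93750662 -153.23612866]
```

Run:
```python
from plan import *
plan([(467,-155,36,98.5)])
```

```text
[0.0023, 0.0019, 0.0968] -0.1
-- (467, -155, 36, 98.5)
```

jog_arm --pt "0.7 0.0024 0.0019 0.03 0" --pt "0.7 0.0024 0.0019 0.06 0" --pt "0.7 0.0024 0.0019 0.085 0" --pt "0.7 0.0024 0.0019 0.0968 0" --pt "0.7 0.0024 0.0019 0.0968 0"

```text
t: 7.03
eef_pos: [465.7, -154.7, 211.5]
orientation: [0.653, 0.757, -0.001, -0.002]
contact_force: [-0.4, -0.7, -0.1]
opening: 0.701
grip_force: 0.0
```

jog_arm --pt "0.7 0 0 0 0" --pt "0.3 0 0 0 0" --pt "0.1 0 0 0 0" --pt "0.1 0 0 0 0" --pt "0.1 0 0 0 0" --grip_force 10

```text
t: 7.45
eef_pos: [466.9, -155.2, 214.7]
orientation: [0.653, 0.757, 0.0, 0.001]
contact_force: [-0.4, 0.2, 0.4]
opening: 0.464
grip_force: 0.0
```

jog_arm --pt "0 0 0 0 0" --pt "0 0 0 0 0" --pt "0 0 0 0 0" --pt "0 0 0 0 0" --pt "0 0 0 0 0" --grip_force 60

```text
t: 7.87
eef_pos: [466.6, -155.1, 214.0]
orientation: [0.653, 0.758, -0.0, 0.0]
contact_force: [-0.9, -0.3, 3.5]
opening: 0.235
grip_force: 60.0
```

Run:
```python
from plan import *
st()
```

```text
t 7.87 tip [ 466.6 -155.1   36. ] yaw 98.5 F [-0.9 -0.3  3.5] op 0.235 gf 60.00004827976227 q7 0.08 [ 1.e-04 -2.e-04 -1.e+00]
```

Run:
```python
from plan import *
plan([(467,-155,120,98.5),(425,118,110,15)],step=150)
```

```text
[0.0001, 0.0004, -0.084] 0.0
-- (467, -155, 120, 98.5)
[0.0921, -0.0004, 0.0033] 27.8
[0.0812, -0.0433, 0.0033] 27.8
[0.0516, -0.0763, 0.0033] 27.8
-- (425, 118, 110, 15)
```

jog_arm --pt "0 0 0 -0.005 0" --pt "0 0 0 -0.02 0" --pt "0 0 0 -0.045 0" --pt "0 0 0 -0.07 0" --pt "0 0 0 -0.084 0"

```text
t: 8.28
eef_pos: [466.9, -154.9, 300.2]
orientation: [0.653, 0.758, 0.0, 0.001]
contact_force: [0.6, -0.8, -1.9]
opening: 0.236
grip_force: 60.0
```

jog_arm --pt "0 0.018 0 0.003 5.6" --pt "0 0.037 0 0.003 11.1" --pt "0 0.055 0 0.003 16.7" --pt "0 0.074 0 0.003 22.2" --pt "0 0.092 0 0.003 27.8"

```text
t: 8.7
eef_pos: [452.5, -63.1, 295.1]
orientation: [0.817, 0.577, -0.0, -0.0]
contact_force: [0.7, 0.3, -2.1]
opening: 0.238
grip_force: 60.0
```

jog_arm --pt "0 0.016 -0.009 0.003 5.6" --pt "0 0.032 -0.017 0.003 11.1" --pt "0 0.049 -0.026 0.003 16.7" --pt "0 0.065 -0.035 0.003 22.2" --pt "0 0.081 -0.043 0.003 27.8"

```text
t: 9.12
eef_pos: [438.5, 27.6, 292.0]
orientation: [0.931, 0.364, -0.0, -0.0]
contact_force: [0.5, -0.0, -2.3]
opening: 0.236
grip_force: 60.0
```

jog_arm --pt "0 0.01 -0.015 0.003 5.6" --pt "0 0.021 -0.03 0.003 11.1" --pt "0 0.031 -0.046 0.003 16.7" --pt "0 0.042 -0.061 0.003 22.2" --pt "0 0.052 -0.076 0.003 27.8"

```text
t: 9.53
eef_pos: [425.0, 118.7, 289.0]
orientation: [0.992, 0.129, -0.0, -0.0]
contact_force: [-0.2, 0.1, -2.0]
opening: 0.234
grip_force: 60.0
```

Run:
```python
from plan import *
s=st();w=read_camera('wrist');save(w,'w3.png');blob(w,GREEN,15,1000);a=read_camera('top');print('top');blob(a,GREEN,15,100);blob(a,BLUE,15,100)
```

```text
t 9.53 tip [425.  118.7 111. ] yaw 14.86 F [-0.2  0.1 -2. ] op 0.234 gf 59.993714690208435 q7 -1.78 [-5.e-04  0.e+00 -1.e+00]
top
blob px [276. 214.] world [625.7 169.8] size [71.3 59.6] long-axis yaw -74.3
blob px [161. 332.] world [287.9 528.6] size [77.4 70.4] long-axis yaw -22.2
blob px [ 58. 308.] world [377.1 835.3] size [39.9 29.7] long-axis yaw 86.4
blob px [187. 259.] world [503.1 450.3] size [78.3 69.4] long-axis yaw 25.2
```

View pics/w3.png

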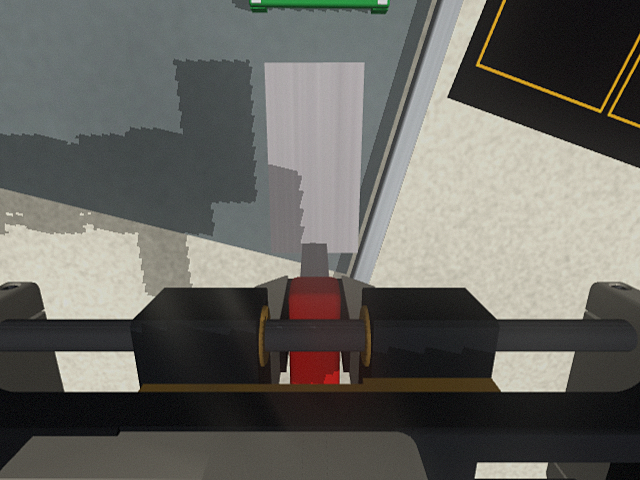

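Run:
```python
from plan import *
w=read_camera('wrist');c,s=np.cos(np.radians(14.86)),np.sin(np.radians(14.86))
L=lambda P:np.round([(P[0]-425)*c+(P[1]-118.7)*s,-(P[0]-425)*s+(P[1]-118.7)*c],1)
for n,px,z in(('bladeFL',(62,264),78),('bladeFR',(62,365),78),('bladeRL',(253,272),78),('bladeRR',(253,358),78),('tileL top',(8,250),15),('tileR top',(8,388),15),('bL',(12,250),0),('bR',(13,388),0)):
    P=ray(w,px,z);print(n,P.round(1)[:2],'local',L(P))
g=w['frame'][:16,245:395].astype(int);
for r in range(0,16,2):print(r,g[r,5],g[r,10],g[r,70],g[r,140])
```

```text
bladeFL [526.3 175. ] local [112.4  28.4]
bladeFR [539.4 126.5] local [112.6 -21.8]
bladeRL [429.9 148.3] local [12.3 27.4]
bladeRR [442.8 100.4] local [ 12.5 -22.3]
tileL top [563.9 201.7] local [155.5  44.6]
tileR top [586.7 116.9] local [155.9 -43.2]
bL [565.5 204.8] local [157.8  47.2]
bR [589.2 114.5] local [157.6 -46.1]
0 [76 82 80] [ 48 138  67] [ 46 150  71] [208 210 210]
2 [71 80 77] [ 57 142  78] [ 42 152  71] [206 208 208]
4 [73 82 79] [ 26 106  43] [ 41 141  65] [223 219 222]
6 [76 83 83] [23 60 33] [32 95 46] [ 30 102  44]
8 [72 77 79] [45 99 58] [30 61 39] [23 63 33]
10 [ 93 103  99] [60 76 69] [75 83 86] [32 95 46]
12 [107 116 119] [ 94 105 103] [ 93 102 100] [26 57 34]
14 [112 120 120] [111 121 120] [110 118 118] [17 53 28]
```

Run:
```python
from plan import *
w=read_camera('wrist');c,s=np.cos(np.radians(14.86)),np.sin(np.radians(14.86))
L=lambda P:np.round([(P[0]-425)*c+(P[1]-118.7)*s,-(P[0]-425)*s+(P[1]-118.7)*c],1)
for px in((20,425),(120,392),(240,352)):print(px,'local',L(ray(w,px,0)))
a=read_camera('top')
for q in masks_of(a,'strip')[:1]:
    vs,us=np.where(q['region']);W=np.array([ray(a,(v,u),15)[:2] for v,u in zip(vs,us)],np.float32);print(q['conf'],cv2.minAreaRect(W),cv2.boxPoints(cv2.minAreaRect(W)).round())
plan([(425+1.5*s,118.7-1.5*c,39,15)])
```

```text
(20, 425) local [153.4 -72.9]
(120, 392) local [ 88.9 -55. ]
(240, 352) local [ -2.7 -29.2]
0.55 ((655.23876953125, 77.16802215576172), (15.808170318603516, 206.9723358154297), 89.35665130615234) [[552.  70.]
 [759.  68.]
 [759.  84.]
 [552.  86.]]
[0.0, -0.0003, 0.0719] 0.2
-- (np.float64(425.3846871091579), np.float64(117.25016696545853), 39, 15)
```

Run:
```python
from plan import *
st();read_camera('top');st();read_camera('top');st()
```

```text
t 9.83 tip [425.4 116.9 110.9] yaw 15.15 F [ 0.7  0.  -1.6] op 0.236 gf 59.99841749668121 q7 -1.78 [-4.e-04 -5.e-04 -1.e+00]
t 9.88 tip [425.5 116.8 110.9] yaw 15.11 F [-0.1 -0.6 -1.5] op 0.237 gf 59.99850153923035 q7 -1.78 [-3.e-04 -4.e-04 -1.e+00]
t 9.93 tip [425.5 116.7 110.9] yaw 15.08 F [-0.1  0.7 -2.2] op 0.233 gf 59.998599886894226 q7 -1.78 [-3.e-04 -4.e-04 -1.e+00]
```

jog_arm --pt "0 0 0.0005 0.025 0" --pt "0 0 0.0005 0.05 0" --pt "0 0 0.0005 0.072 0" --pt "0 0 0.0005 0.072 0" --pt "0 0 0.0005 0.072 0"

```text
t: 10.35
eef_pos: [425.5, 116.5, 216.3]
orientation: [0.991, 0.131, -0.001, 0.0]
contact_force: [-0.0, 0.7, -2.4]
opening: 0.238
grip_force: 60.0
```

jog_arm --pt "0 0 0 0 0" --pt "0 0 0 0 0" --pt "0 0 0 0 0"

```text
t: 10.6
eef_pos: [426.0, 117.1, 217.8]
orientation: [0.991, 0.131, 0.001, -0.0]
contact_force: [-0.1, 0.4, -1.2]
opening: 0.233
grip_force: 60.0
```

Run:
```python
from plan import *
st();w=read_camera('wrist');save(w,'w4.png');st()
```

```text
t 10.6 tip [426.  117.1  39.8] yaw 15.1 F [-0.1  0.4 -1.2] op 0.233 gf 59.99548137187958 q7 -1.82 [ 1.5e-03  4.0e-04 -1.0e+00]
t 10.65 tip [425.9 117.1  39.7] yaw 15.1 F [-0.6 -0.6 -2.2] op 0.237 gf 59.9954491853714 q7 -1.82 [ 1.3e-03  4.0e-04 -1.0e+00]
```

View pics/w4.png

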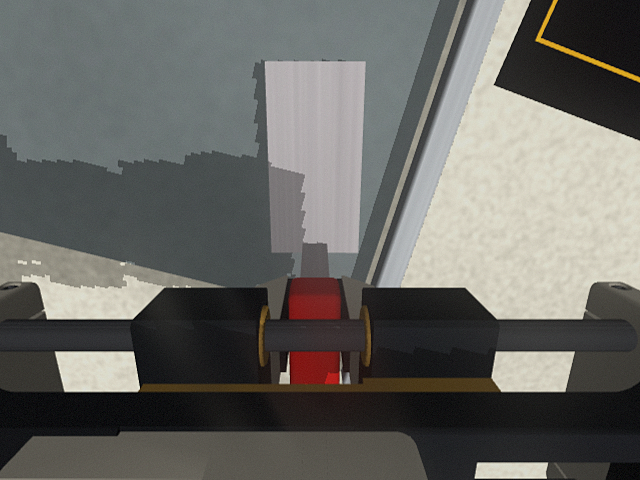

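The blade (columns 265–365) is level just above the mat, and the strip is clear to its right. I'm inserting it now.

jog_arm --pt "0 0.008 0 0.0007 0" --pt "0 0.017 0 0.0007 0" --pt "0 0.026 0 0.0007 0" --pt "0 0.034 0 0.0007 0" --pt "0 0.04 0 0.0007 0"

```text
t: 11.07
eef_pos: [465.7, 128.1, 216.3]
orientation: [0.991, 0.131, 0.0, -0.0]
contact_force: [-0.3, 0.5, -2.5]
opening: 0.236
grip_force: 60.0
```

jog_arm --pt "0 0.006 0 0 0" --pt "0 0.012 0 0 0" --pt "0 0.018 0 0 0" --pt "0 0.024 0 0 0" --pt "0 0.03 0 0 0"

```text
t: 11.48
eef_pos: [493.7, 135.5, 216.2]
orientation: [0.991, 0.131, -0.0, 0.0]
contact_force: [0.3, 0.6, -1.9]
opening: 0.235
grip_force: 60.0
```

Run:
```python
from plan import *
st();w=read_camera('wrist');save(w,'w5.png');blob(w,GREEN,15,1000)
```

```text
t 11.48 tip [493.7 135.5  38.2] yaw 15.11 F [ 0.3  0.6 -1.9] op 0.235 gf 59.995442032814026 q7 -1.79 [-2.e-04 -1.e-04 -1.e+00]
blob px [320.  60.] world [601.2 162.8] size [88.8 50.5] long-axis yaw -75.7
```

View pics/w5.png

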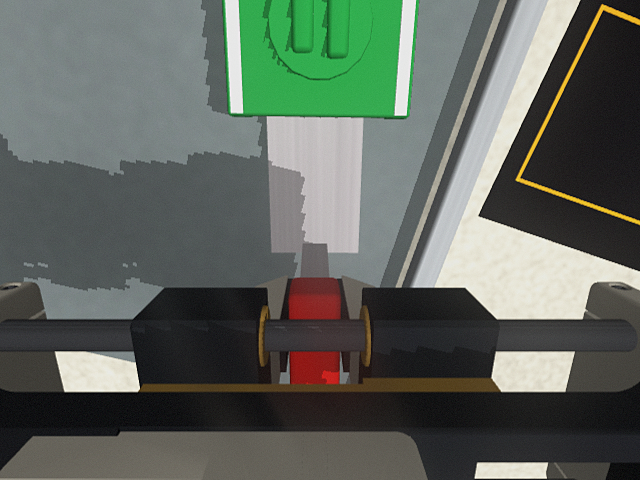

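Run:
```python
from plan import *
s0=st();w=read_camera('wrist');y=np.radians(yaw_of(s0));c,s=np.cos(y),np.sin(y);e=np.array(s0['eef_pos'])
L=lambda P:np.round([(P[0]-e[0])*c+(P[1]-e[1])*s,-(P[0]-e[0])*s+(P[1]-e[1])*c],1)
for n,px,z in(('nl',(115,230),15),('nr',(115,409),15),('fl',(10,223),15),('fr',(10,418),15),('bladeRL',(253,272),6),('bladeRR',(253,358),6)): print(n,L(ray(w,px,z)))
```

```text
t 11.53 tip [494.8 135.9  38.3] yaw 15.11 F [ 1.9  0.3 -2. ] op 0.234 gf 59.99542415142059 q7 -1.79 [ 1.3e-03  5.0e-04 -1.0e+00]
nl [87. 42.]
nr [ 86.9 -45.8]
fl [132.1  42.2]
fr [132.  -46.5]
bladeRL [12.7 25. ]
bladeRR [ 12.6 -24.4]
```

jog_arm --pt "0 0.008 0.001 0 0" --pt "0 0.016 0.002 0 0" --pt "0 0.024 0.002 0 0" --pt "0 0.032 0.002 0 0" --pt "0 0.04 0.002 0 0"

```text
t: 12.0
eef_pos: [533.3, 144.1, 216.3]
orientation: [0.991, 0.131, 0.0, -0.0]
contact_force: [-0.6, -0.4, -2.6]
opening: 0.234
grip_force: 60.0
```

jog_arm --pt "0 0.008 0 0 0" --pt "0 0.016 0 0 0" --pt "0 0.02 0 0 0" --pt "0 0.02 0 0 0" --pt "0 0.02 0 0 0"

```text
t: 12.42
eef_pos: [551.6, 149.1, 216.0]
orientation: [0.991, 0.132, -0.0, 0.0]
contact_force: [0.4, 0.3, -3.4]
opening: 0.233
grip_force: 60.0
```

jog_arm --pt "0 0 0 -0.002 0" --pt "0 0 0 -0.005 0" --pt "0 0 0 -0.008 0" --pt "0 0 0 -0.013 0" --pt "0 0 0 -0.018 0"

```text
t: 12.83
eef_pos: [551.5, 149.1, 234.7]
orientation: [0.991, 0.131, -0.0, 0.0]
contact_force: [-0.6, -0.7, -3.5]
opening: 0.232
grip_force: 60.0
```

jog_arm --pt "0 0 0 -0.006 0" --pt "0 0 0 -0.014 0" --pt "0 0 0 -0.023 0" --pt "0 0 0 -0.032 0" --pt "0 0 0 -0.038 0"

```text
t: 13.25
eef_pos: [551.9, 149.2, 273.8]
orientation: [0.991, 0.131, 0.001, -0.0]
contact_force: [-0.4, -1.4, -2.9]
opening: 0.236
grip_force: 60.0
```

jog_arm --pt "0 0 0 0 0" --pt "0 0 0 0 0" --pt "0 0 0 0 0"

```text
t: 13.5
eef_pos: [551.5, 149.1, 272.0]
orientation: [0.991, 0.132, -0.0, 0.0]
contact_force: [0.5, -0.2, -3.2]
opening: 0.238
grip_force: 60.0
```

```bash
cat >> plan.py <<'E'
def local_px(w,s0,px,z):
    y=np.radians(yaw_of(s0));c,s=np.cos(y),np.sin(y);e=np.array(s0['eef_pos']);P=ray(w,px,z)
    return np.round([(P[0]-e[0])*c+(P[1]-e[1])*s,-(P[0]-e[0])*s+(P[1]-e[1])*c],1)
def tile_local(w,s0,z,cond):
    """tile = colour + white stripes; local near-edge of coloured slab, lateral edges"""
    h=cv2.cvtColor(w['frame'],cv2.COLOR_RGB2HSV).astype(int);m=cond(h[...,0],h[...,1],h[...,2]).astype('uint8')
    c=max(cv2.findContours(m,cv2.RETR_EXTERNAL,cv2.CHAIN_APPROX_NONE)[0],key=cv2.contourArea)[:,0]
    Q=np.array([local_px(w,s0,(q[1],q[0]),z) for q in c],np.float32)
    (x,y),wh,an=cv2.minAreaRect(Q);print('tile local rect',np.round((x,y),1),np.round(wh,1),round(an,1),'box',cv2.boxPoints(((x,y),wh,an)).round(1).tolist())
E
python3 - <<'E'
from plan import *
s0=st();w=read_camera('wrist');save(w,'w6.png');z=s0['eef_pos'][2]-178-36+3
tile_local(w,s0,z+6,GREEN)
E
```

```text
t 13.5 tip [551.5 149.1  94. ] yaw 15.11 F [ 0.5 -0.2 -3.2] op 0.238 gf 59.99518632888794 q7 -1.75 [-4.e-04 -2.e-04 -1.e+00]
tile local rect [67.6 -3.7] [81.5 78.8] 89.2 box [[27.600000381469727, -43.900001525878906], [106.4000015258789, -45.0], [107.5999984741211, 36.5], [28.799999237060547, 37.70000076293945]]
```

View pics/w6.png

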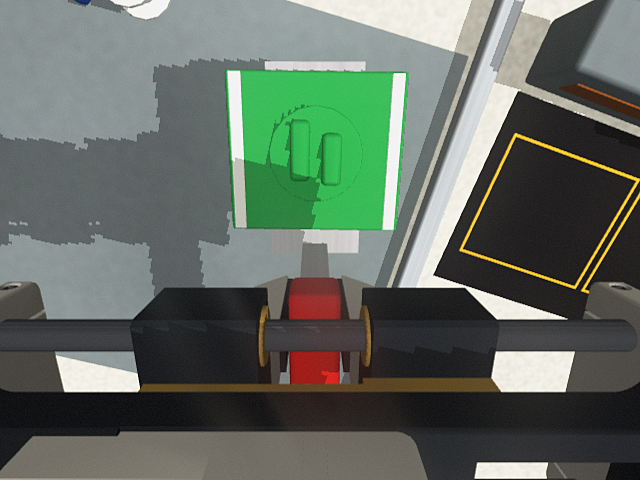

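Run:
```python
from plan import *
s0=st();w=read_camera('wrist');z=s0['eef_pos'][2]-178-36+3
Q=np.array([local_px(w,s0,p,z+6) for p in((70,228),(72,408),(230,400),(229,233))]);print(Q)
print('tile centre local',Q.mean(0),'yaw rel',np.degrees(np.arctan2(*((Q[0]-Q[3])[::-1]))),np.degrees(np.arctan2(*((Q[1]-Q[2])[::-1]))),np.degrees(np.arctan2(-(Q[1]-Q[0])[0]*-1,-(Q[1]-Q[0])[1])),)
for n,p in(('bl',(253,272)),('br',(253,358)),('fl',(62,264)),('fr',(62,365))):print(n,local_px(w,s0,p,z))
# bay0 fit
B=np.array([ray(w,p,0)[:2] for p in((135,515),(180,638),(288,577),(250,461))]);print(B.round(1),B.mean(0))
a=read_camera('top')
for q in masks_of(a,'bed')[:1]:
    vs,us=np.where(q['region']);W=np.array([ray(a,(v,u),0)[:2] for v,u in zip(vs,us)],np.float32);print(q['conf'],cv2.minAreaRect(W))
```

```text
t 13.55 tip [551.4 149.   93.8] yaw 15.11 F [-0.6 -0.3 -3.2] op 0.234 gf 59.99517560005188 q7 -1.75 [-8.e-04 -4.e-04 -1.e+00]
[[107.3  42.3]
 [106.3 -44.8]
 [ 27.2 -46.3]
 [ 27.8  45.2]]
tile centre local [67.15 -0.9 ] yaw rel -2.089108433382307 1.0863889946476541 -0.6577871669086126
bl [12.  25.1]
br [ 11.9 -24.6]
fl [111.9  25.6]
fr [111.9 -24.6]
[[662.3  35.8]
 [656.7 -62.2]
 [568.8 -59. ]
 [574.4  40.5]] [615.54736625 -11.24031428]
0.89 ((653.015380859375, -120.35452270507812), (341.3833312988281, 225.75314331054688), 86.46813201904297)
```

Run:
```python
from plan import *
plan([(548.6,-5.8,94,-2.8)],step=52)
```

```text
[-0.0144, 0.0496, -0.0001] 6.0
[-0.0092, 0.0508, -0.0001] 6.0
[-0.0038, 0.0515, -0.0001] 6.0
-- (548.6, -5.8, 94, -2.8)
```

jog_arm --pt "0 -0.001 0.004 0 0.5" --pt "0 -0.003 0.012 0 1.5" --pt "0 -0.007 0.024 0 3" --pt "0 -0.011 0.036 0 4.5" --pt "0 -0.0144 0.0496 0 6"

```text
t: 14.12
eef_pos: [550.4, 95.7, 272.1]
orientation: [0.997, 0.078, -0.0, 0.0]
contact_force: [0.2, 0.1, -3.3]
opening: 0.237
grip_force: 60.0
```

jog_arm --pt "0 -0.002 0.01 0 1.2" --pt "0 -0.004 0.02 0 2.4" --pt "0 -0.006 0.03 0 3.6" --pt "0 -0.008 0.04 0 4.8" --pt "0 -0.0092 0.0508 0 6"

```text
t: 14.53
eef_pos: [549.5, 45.0, 272.2]
orientation: [1.0, 0.026, -0.0, -0.0]
contact_force: [-0.8, 0.3, -2.8]
opening: 0.231
grip_force: 60.0
```

jog_arm --pt "0 -0.001 0.013 0 1.5" --pt "0 -0.002 0.026 0 3" --pt "0 -0.003 0.038 0 4.5" --pt "0 -0.0035 0.047 0 5.5" --pt "0 -0.0038 0.0515 0 6"

```text
t: 14.95
eef_pos: [548.6, -7.8, 272.2]
orientation: [1.0, -0.027, -0.0, 0.0]
contact_force: [-0.1, 0.5, -3.4]
opening: 0.235
grip_force: 60.0
```

jog_arm --pt "0 0 0 0 0" --pt "0 0 0 0.01 0" --pt "0 0 0 0.02 0" --pt "0 0 0 0.03 0" --pt "0 0 0 0.035 0"

```text
t: 15.37
eef_pos: [547.9, -5.1, 235.1]
orientation: [1.0, -0.025, -0.001, -0.0]
contact_force: [-1.1, -0.5, -3.2]
opening: 0.235
grip_force: 60.0
```

jog_arm --pt "0 0 0 0 0" --pt "0 0 0 0 0" --pt "0 0 0 0 0"

```text
t: 15.62
eef_pos: [548.8, -5.5, 237.3]
orientation: [1.0, -0.025, 0.0, -0.0]
contact_force: [-1.1, -0.1, -3.3]
opening: 0.235
grip_force: 60.0
```

Run:
```python
from plan import *
s0=st();w=read_camera('wrist');save(w,'w7.png');plan([(548.6,-5.8,39,-2.8)])
```

```text
t 15.62 tip [548.8  -5.5  59.3] yaw -2.87 F [-1.1 -0.1 -3.3] op 0.235 gf 59.99523639678955 q7 -1.74 [ 2.e-04  0.e+00 -1.e+00]
[-0.0003, 0.0002, 0.0205] -0.1
-- (548.6, -5.8, 39, -2.8)
```

View pics/w7.png

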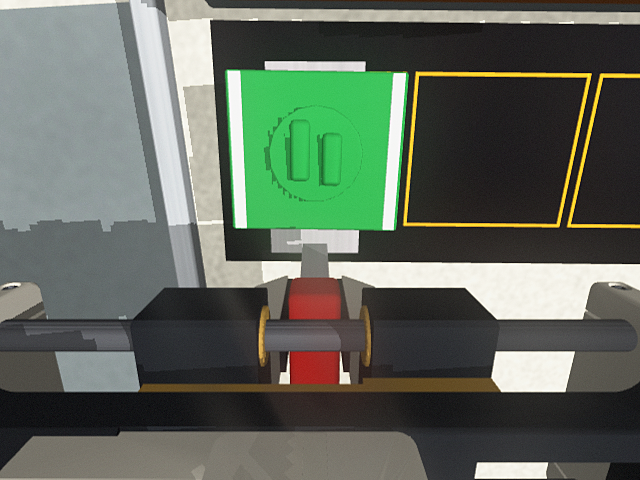

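Run:
```python
from plan import *
s0=st();w=read_camera('wrist')
B=np.array([local_px(w,s0,p,0) for p in((73,415),(73,591),(226,561),(226,404))]);print('bay1 local',B,B.mean(0))
T=np.array([local_px(w,s0,p,s0['eef_pos'][2]-178-36+9) for p in((70,228),(72,408),(230,400),(229,233))]);print('tile local',T.mean(0))
```

```text
t 15.67 tip [548.9  -5.7  59.5] yaw -2.88 F [-1.   0.3 -3.7] op 0.233 gf 59.99517023563385 q7 -1.74 [ 6.e-04  0.e+00 -1.e+00]
bay1 local [[ 111.4  -56.7]
 [ 111.3 -157.1]
 [  21.4 -157.7]
 [  21.4  -56.8]] [  66.375 -107.075]
tile local [67.25  -0.675]
```

jog_arm --pt "0 0 0.001 0.005 0" --pt "0 0 0.001 0.01 0" --pt "0 0 0.001 0.0145 0" --pt "0 0 0.001 0.018 0" --pt "0 0 0.001 0.0205 0"

```text
t: 16.13
eef_pos: [548.4, -6.8, 216.1]
orientation: [1.0, -0.025, -0.0, 0.0]
contact_force: [-0.4, -0.1, -2.2]
opening: 0.235
grip_force: 60.0
```

jog_arm --pt "0 0 0 0 0" --pt "0 0 0 0 0" --pt "0 0 0 0 0"

```text
t: 16.38
eef_pos: [548.7, -6.7, 216.9]
orientation: [1.0, -0.025, 0.0, 0.0]
contact_force: [-1.2, 0.8, -2.0]
opening: 0.233
grip_force: 60.0
```

Run:
```python
from plan import *
s0=st()
```

```text
t 16.38 tip [548.7  -6.7  38.9] yaw -2.89 F [-1.2  0.8 -2. ] op 0.233 gf 59.99541521072388 q7 -1.75 [ 3.e-04 -0.e+00 -1.e+00]
```

jog_arm --pt "0 -0.005 0 0 0" --pt "0 -0.012 0 0 0" --pt "0 -0.02 0 0 0" --pt "0 -0.03 0 0 0" --pt "0 -0.04 0 0 0"

```text
t: 16.8
eef_pos: [507.3, -4.7, 216.7]
orientation: [1.0, -0.025, -0.0, 0.0]
contact_force: [0.4, 0.1, -3.1]
opening: 0.232
grip_force: 60.0
```

jog_arm --pt "0 -0.012 0 0 0" --pt "0 -0.024 0 0 0" --pt "0 -0.036 0 0 0" --pt "0 -0.048 0 0 0" --pt "0 -0.06 0 0 0"

```text
t: 17.22
eef_pos: [447.2, -1.7, 216.9]
orientation: [1.0, -0.025, -0.0, 0.0]
contact_force: [0.3, -0.4, -1.5]
opening: 0.238
grip_force: 60.0
```

jog_arm --pt "0 -0.012 0 0 0" --pt "0 -0.024 0 0 0" --pt "0 -0.03 0 -0.02 0" --pt "0 -0.03 0 -0.05 0" --pt "0 -0.03 0 -0.08 0"

```text
t: 17.63
eef_pos: [416.8, -0.2, 297.1]
orientation: [1.0, -0.025, -0.001, 0.0]
contact_force: [1.5, 0.4, -2.0]
opening: 0.232
grip_force: 60.0
```

jog_arm --pt "0 0.05 0 0 0" --pt "0 0.05 0 0 0" --pt "0 0.05 0 0 0" --pt "0 0.05 0 0 0"

```text
t: 17.97
eef_pos: [468.0, -2.8, 296.6]
orientation: [1.0, -0.025, -0.0, 0.0]
contact_force: [-0.9, -0.3, -2.3]
opening: 0.234
grip_force: 60.0
```

Run:
```python
from plan import *
s0=st();w=read_camera('wrist');save(w,'w8.png');a=read_camera('top');blob(a,BLUE,15,200);blob(a,GREEN,15,200);ball()
```

```text
t 17.97 tip [468.   -2.8 118.6] yaw -2.9 F [-0.9 -0.3 -2.3] op 0.234 gf 59.99530613422394 q7 -1.76 [-4.e-04 -1.e-04 -1.e+00]
blob px [161. 332.] world [287.8 528.2] size [77.4 69.4] long-axis yaw -22.2
blob px [188. 259.] world [502.8 450.2] size [77.4 69.9] long-axis yaw 25.6
ball side px [(np.int32(62), array([195. , 251.7])), (np.int32(211), array([221.9, 364.6]))]
```

View pics/w8.png

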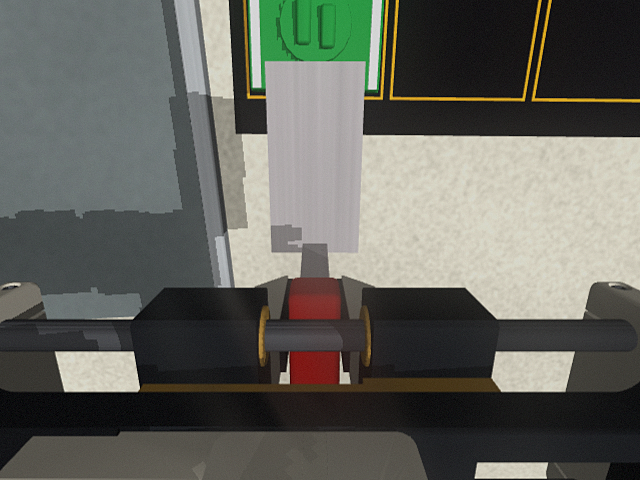

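The wrist view shows the green tile square in bay0, with even yellow margins at columns 247–383 and row 97. Now for the blue tile at (503,450), yaw 25.5°.

Run:
```python
from plan import *
plan([(325,365,112,25.5)],step=140)
```

```text
[-0.0535, -0.12, 0.002] -9.5
[-0.0331, -0.1272, 0.002] -9.5
[-0.0117, -0.1309, 0.002] -9.5
-- (325, 365, 112, 25.5)
```

jog_arm --pt "0 -0.01 -0.024 0.002 -2" --pt "0 -0.021 -0.048 0.002 -4" --pt "0 -0.032 -0.072 0.002 -6" --pt "0 -0.043 -0.096 0.002 -8" --pt "0 -0.0535 -0.12 0.002 -9.5"

```text
t: 18.53
eef_pos: [419.8, 120.6, 294.4]
orientation: [0.998, 0.059, -0.001, 0.0]
contact_force: [1.3, 1.1, -2.2]
opening: 0.233
grip_force: 60.0
```

jog_arm --pt "0 -0.007 -0.026 0.002 -2" --pt "0 -0.013 -0.051 0.002 -4" --pt "0 -0.02 -0.077 0.002 -6" --pt "0 -0.027 -0.102 0.002 -8" --pt "0 -0.0331 -0.1272 0.002 -9.5"

```text
t: 18.95
eef_pos: [372.2, 242.9, 292.4]
orientation: [0.99, 0.141, -0.001, 0.0]
contact_force: [0.5, 0.0, -1.6]
opening: 0.237
grip_force: 60.0
```

jog_arm --pt "0 -0.003 -0.03 0.002 -2.5" --pt "0 -0.006 -0.06 0.002 -5" --pt "0 -0.009 -0.09 0.002 -7" --pt "0 -0.011 -0.115 0.002 -9" --pt "0 -0.0117 -0.1309 0.002 -9.5"

```text
t: 19.37
eef_pos: [324.0, 366.9, 290.5]
orientation: [0.975, 0.224, -0.0, -0.0]
contact_force: [0.3, 0.4, -2.3]
opening: 0.236
grip_force: 60.0
```

jog_arm --pt "0 0 0 0 0" --pt "0 0 0 0 0" --pt "0 0 0 0 0" --pt "0 0 0 0 0"

```text
t: 19.7
eef_pos: [326.5, 363.6, 290.4]
orientation: [0.975, 0.221, -0.0, 0.001]
contact_force: [-0.2, -0.3, -2.8]
opening: 0.234
grip_force: 60.0
```

Run:
```python
from plan import *
s0=st();w=read_camera('wrist');save(w,'w9.png');a=read_camera('top');blob(a,BLUE,15,200);blob(a,GREEN,15,200)
tile_local(w,s0,15,BLUE)
```

```text
t 19.7 tip [326.5 363.6 112.4] yaw 25.52 F [-0.2 -0.3 -2.8] op 0.234 gf 59.99548137187958 q7 -2.23 [-2.0e-04 -1.3e-03 -1.0e+00]
blob px [158. 339.] world [268.3 536.3] size [70.4 37.1] long-axis yaw 66.7
blob px [187. 260.] world [501.2 450.2] size [80.8 71.9] long-axis yaw 24.3
blob px [336. 215.] world [614.1 -14.8] size [77.9 77.9] long-axis yaw -3.6
tile local rect [ 35.5 161.8] [90.5 84.4] 42.3 box [[-26.299999237060547, 162.60000610351562], [30.399999618530273, 100.19999694824219], [97.4000015258789, 161.0], [40.599998474121094, 223.5]]
```

View pics/w9.png

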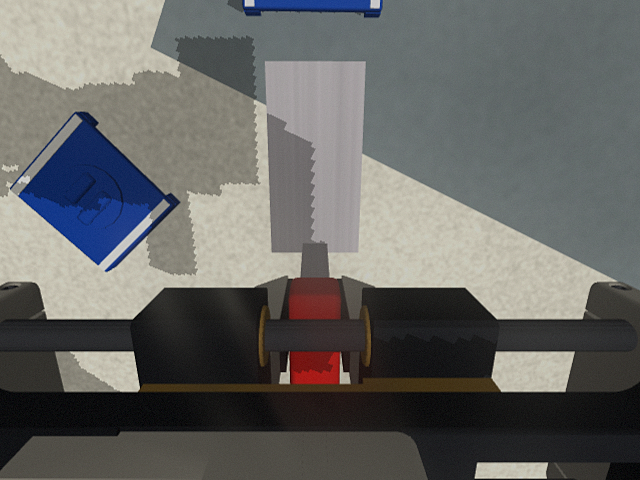

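The wrist view shows tile_c ahead, its near edge at row 10 and columns 244–381, in line with the blade (265–365). The decoy is at left (95,190) and out of the way.

Run:
```python
from plan import *
s0=st();w=read_camera('wrist')
print([local_px(w,s0,p,15) for p in((10,244),(11,381))],[local_px(w,s0,p,s0['eef_pos'][2]-178-33) for p in((62,264),(62,365))])
```

```text
t 19.8 tip [326.6 363.8 112.6] yaw 25.51 F [-0.2 -0.1 -1.2] op 0.236 gf 59.99533832073212 q7 -2.23 [ 1.e-04 -8.e-04 -1.e+00]
[array([154.7,  45.4]), array([154.1, -42.5])] [array([112.1,  25.4]), array([112.1, -24.8])]
```

jog_arm --pt "0 0 -0.001 0.025 0" --pt "0 0 -0.001 0.05 0" --pt "0 0 -0.001 0.0735 0" --pt "0 0 -0.001 0.0735 0" --pt "0 0 -0.001 0.0735 0"

```text
t: 20.27
eef_pos: [325.7, 365.3, 216.9]
orientation: [0.975, 0.221, -0.001, 0.001]
contact_force: [0.3, 0.3, -1.3]
opening: 0.234
grip_force: 60.0
```

jog_arm --pt "0 0 0 0 0" --pt "0 0 0 0 0" --pt "0 0 0 0 0"

```text
t: 20.52
eef_pos: [326.1, 366.0, 218.4]
orientation: [0.975, 0.222, 0.001, -0.001]
contact_force: [-0.1, 0.1, -2.8]
opening: 0.238
grip_force: 60.0
```

Run:
```python
from plan import *
st();a=read_camera('top');blob(a,BLUE,15,200)
```

```text
t 20.52 tip [326.1 366.   40.4] yaw 25.6 F [-0.1  0.1 -2.8] op 0.238 gf 59.99281704425812 q7 -2.29 [ 0.0013  0.0014 -1.    ]
blob px [159. 337.] world [273.6 533.9] size [70.4 48.5] long-axis yaw 66.4
blob px [187. 259.] world [501.9 451.1] size [79.  71.9] long-axis yaw 25.2
```

jog_arm --pt "0 0.008 0.001 0.001 0" --pt "0 0.017 0.001 0.001 0" --pt "0 0.026 0.001 0.001 0" --pt "0 0.034 0.001 0.001 0" --pt "0 0.04 0.001 0.001 0"

```text
t: 20.98
eef_pos: [363.7, 382.7, 216.2]
orientation: [0.975, 0.221, 0.0, -0.0]
contact_force: [1.0, 0.4, -1.3]
opening: 0.236
grip_force: 60.0
```

jog_arm --pt "0 0.006 0 0 0" --pt "0 0.012 0 0 0" --pt "0 0.018 0 0 0" --pt "0 0.024 0 0 0" --pt "0 0.03 0 0 0"

```text
t: 21.4
eef_pos: [389.8, 395.4, 216.2]
orientation: [0.975, 0.222, -0.0, 0.0]
contact_force: [0.0, 0.4, -2.2]
opening: 0.235
grip_force: 60.0
```

jog_arm --pt "0 0 0 0 0" --pt "0 0 0 0 0" --pt "0 0 0 0 0"

```text
t: 21.65
eef_pos: [389.0, 395.0, 216.1]
orientation: [0.975, 0.222, -0.0, 0.0]
contact_force: [0.1, 0.2, -1.9]
opening: 0.235
grip_force: 60.0
```

```bash
cat >> plan.py <<'E'
def near_edge(w,s0,cond,z):
    """fit near edge and outer side edges of tile ahead, scanning pixels (tile colour or white stripes)"""
    h=cv2.cvtColor(w['frame'],cv2.COLOR_RGB2HSV).astype(int);m=cond(h[...,0],h[...,1],h[...,2]);m[:,:200]=0;m[:,430:]=0;m[260:]=0
    cols=[c for c in range(200,430) if m[:,c].sum()>10]
    print('cols',cols[0],cols[-1]);
    for c in (cols[0]+25,(cols[0]+cols[-1])//2,cols[-1]-25):
        r=np.where(m[:,c])[0].max();print('col',c,'bottom row',r,local_px(w,s0,(r-5,c),z))
E
python3 - <<'E'
from plan import *
s0=st();w=read_camera('wrist');save(w,'w10.png');near_edge(w,s0,BLUE,15)
E
```

```text
t 21.65 tip [389.  395.   38.1] yaw 25.62 F [ 0.1  0.2 -1.9] op 0.235 gf 59.99277949333191 q7 -2.21 [-4.e-04 -3.e-04 -1.e+00]
cols 219 414
col 244 bottom row 117 [88.1 34.8]
col 316 bottom row 117 [88.  -0.4]
col 389 bottom row 120 [ 86.6 -36.1]
```

View pics/w10.png

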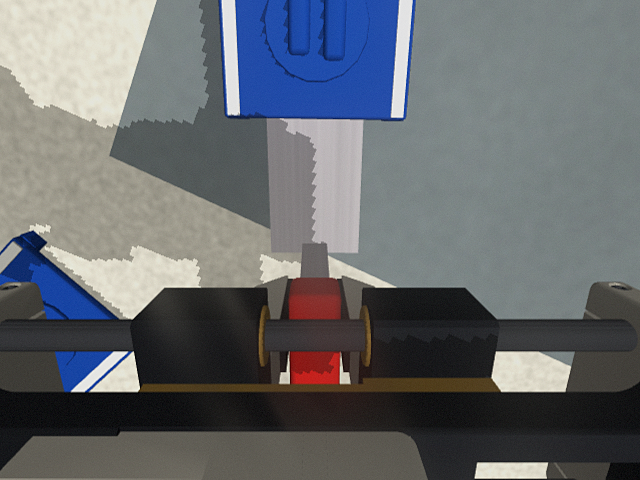

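The tile is centred over the blade (columns 224–407, near edge at row 117). Continuing in, then lifting.

jog_arm --pt "0 0.008 0 -0.0005 0" --pt "0 0.016 0 -0.0005 0" --pt "0 0.024 0 -0.0005 0" --pt "0 0.032 0 -0.0005 0" --pt "0 0.04 0 -0.0005 0"

```text
t: 22.12
eef_pos: [426.5, 412.8, 216.7]
orientation: [0.975, 0.221, 0.0, -0.0]
contact_force: [0.2, -0.2, -2.5]
opening: 0.238
grip_force: 60.0
```

jog_arm --pt "0 0.008 0 0 0" --pt "0 0.016 0 0 0" --pt "0 0.02 0 0 0" --pt "0 0.02 0 0 0" --pt "0 0.02 0 0 0"

```text
t: 22.53
eef_pos: [443.4, 421.0, 216.5]
orientation: [0.975, 0.222, -0.0, 0.0]
contact_force: [0.4, -0.8, -1.5]
opening: 0.237
grip_force: 60.0
```

jog_arm --pt "0 0 0 -0.002 0" --pt "0 0 0 -0.005 0" --pt "0 0 0 -0.008 0" --pt "0 0 0 -0.013 0" --pt "0 0 0 -0.018 0"

```text
t: 22.95
eef_pos: [443.3, 421.0, 235.3]
orientation: [0.975, 0.222, -0.0, 0.0]
contact_force: [0.3, 1.5, -2.2]
opening: 0.234
grip_force: 60.0
```

jog_arm --pt "0 0 0 -0.006 0" --pt "0 0 0 -0.014 0" --pt "0 0 0 -0.023 0" --pt "0 0 0 -0.032 0" --pt "0 0 0 -0.038 0"

```text
t: 23.37
eef_pos: [443.6, 421.3, 274.4]
orientation: [0.975, 0.222, 0.001, -0.0]
contact_force: [0.5, 0.7, -2.4]
opening: 0.236
grip_force: 60.0
```

jog_arm --pt "0 0 0 0 0" --pt "0 0 0 0 0" --pt "0 0 0 0 0"

```text
t: 23.62
eef_pos: [443.3, 420.9, 272.4]
orientation: [0.975, 0.222, -0.0, 0.0]
contact_force: [-0.2, -0.2, -3.3]
opening: 0.238
grip_force: 60.0
```

Run:
```python
from plan import *
s0=st();w=read_camera('wrist');save(w,'w11.png');z=s0['eef_pos'][2]-178-36+9
h=cv2.cvtColor(w['frame'],cv2.COLOR_RGB2HSV).astype(int);f=w['frame'].astype(int)
m=(BLUE(h[...,0],h[...,1],h[...,2])).astype('uint8')
for c in(245,262,316,370,385):
    r=np.where(m[:280,c])[0];print(c,r.min(),r.max(),local_px(w,s0,(r.min(),c),z),local_px(w,s0,(r.max(),c),z))
for r in(90,120,150,180,210):
    c=np.where(m[r,190:440])[0]+190;print(r,c.min(),c.max(),local_px(w,s0,(r,c.min()),z),local_px(w,s0,(r,c.max()),z))
plan([(545,-112,94,-3)],step=110)
```

```text
t 23.62 tip [443.3 420.9  94.4] yaw 25.61 F [-0.2 -0.2 -3.3] op 0.238 gf 59.99251663684845 q7 -2.13 [-3.e-04 -4.e-04 -1.e+00]
245 74 170 [105.7  34.1] [59.8 36.7]
262 74 231 [105.7  25.8] [26.9 29.2]
316 75 231 [105.2  -0.4] [26.9 -0.4]
370 76 232 [104.8 -26.6] [ 26.3 -30.1]
385 76 187 [104.8 -33.9] [ 50.9 -36.9]
90 227 407 [98.5 43.3] [ 98.5 -45. ]
120 228 405 [84.6 43.8] [ 84.5 -45.1]
150 230 402 [70.  43.8] [ 69.9 -44.6]
180 231 400 [54.7 44.3] [ 54.6 -44.6]
210 233 397 [38.6 44.3] [ 38.6 -44.1]
[-0.0277, 0.1049, 0.0] 5.7
[-0.0171, 0.1071, 0.0] 5.7
[-0.0064, 0.1083, 0.0] 5.7
[0.0045, 0.1084, 0.0] 5.7
[0.0153, 0.1074, 0.0] 5.7
-- (545, -112, 94, -3)
```

View pics/w11.png

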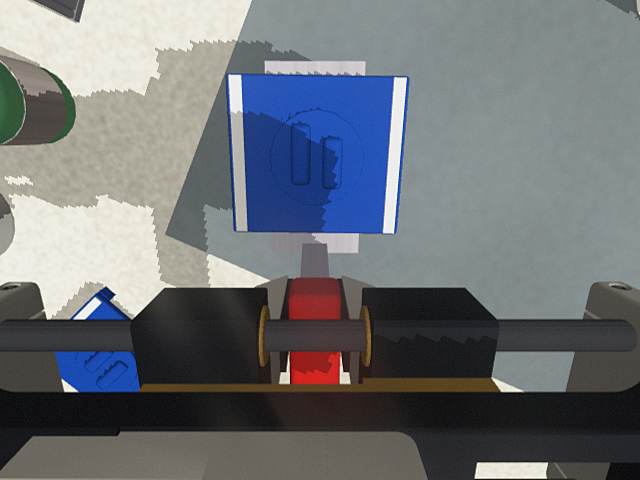

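tile_c sits square on the blade (columns 227–407, rows 74–231), about 4 mm forward and 0.7° off. I've used all 14 views, so from here I work from numbers only.

Run:
```python
from plan import *
plan([(543.8,-112,94,-2.6)],step=92)
```

```text
[-0.0233, 0.0873, 0.0] 4.7
[-0.0161, 0.0889, 0.0] 4.7
[-0.0087, 0.09, 0.0] 4.7
[-0.0013, 0.0904, 0.0] 4.7
[0.0061, 0.0902, 0.0] 4.7
[0.0135, 0.0894, 0.0] 4.7
-- (543.8, -112, 94, -2.6)
```

jog_arm --pt "0 -0.001 0.004 0 0.2" --pt "0 -0.003 0.012 0 0.6" --pt "0 -0.0065 0.024 0 1.3" --pt "0 -0.0105 0.039 0 2.1" --pt "0 -0.0149 0.056 0 3"

```text
t: 24.08
eef_pos: [454.4, 362.3, 272.6]
orientation: [0.981, 0.195, -0.0, 0.0]
contact_force: [-0.1, -0.1, -2.8]
opening: 0.234
grip_force: 60.0
```

Run:
```python
from plan import *
s=st();plan([(543.8,-112,94,-2.6)],step=100)
```

```text
t 24.08 tip [454.4 362.3  94.6] yaw 22.52 F [-0.1 -0.1 -2.8] op 0.234 gf 59.99265789985657 q7 -2.1 [-1.e-04 -5.e-04 -1.e+00]
[-0.0198, 0.0945, 0.0001] 5.0
[-0.0115, 0.0958, 0.0001] 5.0
[-0.003, 0.0965, 0.0001] 5.0
[0.0054, 0.0964, 0.0001] 5.0
[0.0138, 0.0955, 0.0001] 5.0
-- (543.8, -112, 94, -2.6)
```

jog_arm --pt "0 -0.004 0.018 0 1" --pt "0 -0.008 0.037 0 2" --pt "0 -0.012 0.056 0 3" --pt "0 -0.016 0.075 0 4" --pt "0 -0.0198 0.0945 0 5"

```text
t: 24.5
eef_pos: [472.5, 266.3, 272.8]
orientation: [0.988, 0.151, 0.0, 0.0]
contact_force: [0.8, -0.5, -2.7]
opening: 0.235
grip_force: 60.0
```

jog_arm --pt "0 -0.002 0.019 0 1" --pt "0 -0.004 0.038 0 2" --pt "0 -0.007 0.057 0 3" --pt "0 -0.009 0.077 0 4" --pt "0 -0.0115 0.0958 0 5"

```text
t: 24.92
eef_pos: [490.3, 171.3, 272.8]
orientation: [0.994, 0.108, 0.0, 0.0]
contact_force: [0.8, -0.5, -2.6]
opening: 0.233
grip_force: 60.0
```

jog_arm --pt "0 -0.001 0.019 0 1" --pt "0 -0.001 0.038 0 2" --pt "0 -0.002 0.057 0 3" --pt "0 -0.002 0.077 0 4" --pt "0 -0.003 0.0965 0 5"

```text
t: 25.33
eef_pos: [508.1, 76.7, 272.9]
orientation: [0.998, 0.065, 0.0, 0.0]
contact_force: [0.7, 0.1, -3.0]
opening: 0.234
grip_force: 60.0
```

jog_arm --pt "0 0.001 0.019 0 1" --pt "0 0.002 0.038 0 2" --pt "0 0.003 0.057 0 3" --pt "0 0.004 0.077 0 4" --pt "0 0.0054 0.0964 0 5"

```text
t: 25.75
eef_pos: [525.7, -18.1, 272.9]
orientation: [1.0, 0.021, -0.0, 0.0]
contact_force: [-0.3, 1.3, -3.2]
opening: 0.232
grip_force: 60.0
```

jog_arm --pt "0 0.0026 0.018 0 1" --pt "0 0.005 0.034 0 1.8" --pt "0 0.007 0.048 0 2.5" --pt "0 0.009 0.06 0 3.1" --pt "0 0.01 0.069 0 3.6"

```text
t: 26.17
eef_pos: [539.4, -85.7, 272.8]
orientation: [1.0, -0.01, -0.0, 0.0]
contact_force: [-0.2, 0.0, -3.5]
opening: 0.237
grip_force: 60.0
```

jog_arm --pt "0 0.001 0.008 0 0.4" --pt "0 0.002 0.014 0 0.8" --pt "0 0.003 0.019 0 1.1" --pt "0 0.0038 0.0245 0 1.4" --pt "0 0.0038 0.0265 0 1.4"

```text
t: 26.58
eef_pos: [543.2, -110.7, 272.7]
orientation: [1.0, -0.021, 0.0, 0.0]
contact_force: [-0.3, -0.2, -1.8]
opening: 0.232
grip_force: 60.0
```

jog_arm --pt "0 0 0 0 0" --pt "0 0 0 0.01 0" --pt "0 0 0 0.02 0" --pt "0 0 0 0.03 0" --pt "0 0 0 0.035 0"

```text
t: 27.0
eef_pos: [542.3, -109.8, 235.6]
orientation: [1.0, -0.02, -0.001, -0.0]
contact_force: [-0.8, -0.0, -3.2]
opening: 0.238
grip_force: 60.0
```

jog_arm --pt "0 0 0 0 0" --pt "0 0 0 0 0" --pt "0 0 0 0 0"

```text
t: 27.25
eef_pos: [543.2, -110.2, 237.8]
orientation: [1.0, -0.021, 0.0, 0.0]
contact_force: [-0.4, -0.2, -2.5]
opening: 0.236
grip_force: 60.0
```

```bash
cat >> plan.py <<'E'
def carried(w,s0,cond):
    z=s0['eef_pos'][2]-178-36+9
    h=cv2.cvtColor(w['frame'],cv2.COLOR_RGB2HSV).astype(int);m=cond(h[...,0],h[...,1],h[...,2])
    for c in(262,316,370):
        r=np.where(m[:280,c])[0];print(c,r.min(),r.max(),local_px(w,s0,(r.min(),c),z),local_px(w,s0,(r.max(),c),z))
    for r in(90,150,210):
        c=np.where(m[r,190:440])[0]+190;print(r,c.min(),c.max(),local_px(w,s0,(r,c.min()),z),local_px(w,s0,(r,c.max()),z))
E
python3 - <<'E'
from plan import *
s0=st();w=read_camera('wrist');carried(w,s0,BLUE)
blob(w,YEL,0,300)
h=cv2.cvtColor(w['frame'],cv2.COLOR_RGB2HSV).astype(int);m=YEL(h[...,0],h[...,1],h[...,2])
for r in (90,150,200):print(r,np.where(m[r])[0])
for c in(450,500,540):print(c,np.where(m[:280,c])[0])
plan([(543.8,-112,39,-2.6)])
E
```

```text
t 27.25 tip [ 543.2 -110.2   59.8] yaw -2.38 F [-0.4 -0.2 -2.5] op 0.236 gf 59.99244511127472 q7 -1.58 [ 1.e-04 -0.e+00 -1.e+00]
262 75 231 [105.1  26.2] [26.7 29.5]
316 75 231 [105.1  -0. ] [26.7 -0.1]
370 76 233 [104.6 -26.3] [ 25.5 -29.8]
90 226 420 [98.4 44.2] [ 98.3 -51.1]
150 229 403 [69.8 44.7] [ 69.7 -44.8]
210 232 409 [38.4 45.2] [ 38.4 -50.2]
blob px [320. 386.] world [ 443.5 -108.7] size [268.1  11.4] long-axis yaw 87.6
blob px [262. 335.] world [485.4 -70. ] size [48.5  5.9] long-axis yaw -8.5
blob px [493. 150.] world [ 603.6 -220. ] size [100.9  91. ] long-axis yaw 86.6
blob px [168. 143.] world [616.2  -9.7] size [100.9  90.9] long-axis yaw 86.6
90 [222 223 224 225 415 416 417 418 419 585 586 587 588 589]
150 [225 226 227 410 411 412 413 572 573 574 575 576]
200 [227 228 229 230 405 406 407 408 409 561 562 563 564 565]
450 [ 74  75  76  77  78 224 225 226 227 228]
500 [ 75  76  77  78  79 225 226 227 228 229]
540 [ 76  77  78  79  80 226 227 228 229]
[0.0006, 0.0018, 0.021] 0.2
-- (543.8, -112, 39, -2.6)
```

jog_arm --pt "0 0.0008 0.0018 0.005 0.2" --pt "0 0.0008 0.0018 0.01 0.2" --pt "0 0.0008 0.0018 0.0145 0.2" --pt "0 0.0008 0.0018 0.018 0.2" --pt "0 0.0008 0.0018 0.021 0.2"

```text
t: 27.72
eef_pos: [543.6, -112.0, 216.1]
orientation: [1.0, -0.023, -0.0, -0.0]
contact_force: [0.6, 0.7, -1.9]
opening: 0.232
grip_force: 60.0
```

jog_arm --pt "0 0 0 0 0" --pt "0 0 0 0 0" --pt "0 0 0 0 0"

```text
t: 27.97
eef_pos: [543.9, -112.0, 216.9]
orientation: [1.0, -0.023, 0.0, 0.0]
contact_force: [-0.7, 0.4, -1.4]
opening: 0.231
grip_force: 60.0
```

Run:
```python
from plan import *
s0=st()
```

```text
t 27.97 tip [ 543.9 -112.    38.9] yaw -2.58 F [-0.7  0.4 -1.4] op 0.231 gf 59.99272584915161 q7 -1.58 [ 3.e-04 -1.e-04 -1.e+00]
```

Tile down. I'm retracting, then raising and moving forward to verify both tiles by fit.

jog_arm --pt "0 -0.005 0 0 0" --pt "0 -0.012 0 0 0" --pt "0 -0.02 0 0 0" --pt "0 -0.03 0 0 0" --pt "0 -0.04 0 0 0"

```text
t: 28.38
eef_pos: [502.5, -110.2, 216.8]
orientation: [1.0, -0.023, -0.0, 0.0]
contact_force: [-0.5, 0.2, -2.0]
opening: 0.236
grip_force: 60.0
```

jog_arm --pt "0 -0.012 0 0 0" --pt "0 -0.024 0 0 0" --pt "0 -0.036 0 0 0" --pt "0 -0.048 0 0 0" --pt "0 -0.06 0 0 0"

```text
t: 28.8
eef_pos: [442.3, -107.5, 216.9]
orientation: [1.0, -0.023, -0.0, 0.0]
contact_force: [0.4, 0.3, -2.4]
opening: 0.236
grip_force: 60.0
```

jog_arm --pt "0 -0.012 0 0 0" --pt "0 -0.024 0 0 0" --pt "0 -0.03 0 -0.02 0" --pt "0 -0.03 0 -0.05 0" --pt "0 -0.03 0 -0.08 0"

```text
t: 29.22
eef_pos: [411.9, -106.0, 297.1]
orientation: [1.0, -0.023, -0.001, -0.0]
contact_force: [1.1, -0.5, -1.1]
opening: 0.233
grip_force: 60.0
```

jog_arm --pt "0 0.03 0.03 -0.03 0" --pt "0 0.06 0.06 -0.06 0" --pt "0 0.09 0.09 -0.06 0" --pt "0 0.1 0.12 -0.06 0" --pt "0 0.1 0.14 -0.06 0"

```text
t: 29.63
eef_pos: [509.4, -253.1, 358.2]
orientation: [1.0, -0.022, 0.002, 0.001]
contact_force: [-0.0, -0.7, -1.8]
opening: 0.235
grip_force: 60.0
```

jog_arm --pt "0 0 0 0 0" --pt "0 0 0 0 0" --pt "0 0 0 0 0" --pt "0 0 0 0 0"

```text
t: 29.97
eef_pos: [506.9, -249.1, 356.5]
orientation: [1.0, -0.022, -0.0, -0.0]
contact_force: [-0.6, 0.7, -1.7]
opening: 0.238
grip_force: 60.0
```

Run:
```python
from plan import *
s0=st();w=read_camera('wrist');save(w,'w12.png')
GR=lambda h,s,v:(h>50)&(h<75)&(s>100)
print('tiles z15');blob(w,GR,15,800);blob(w,BLUE,15,800);print('bays');blob(w,YEL,0,300)
a=read_camera('top');print('top');blob(a,GR,15,200);blob(a,BLUE,15,200);blob(a,YEL,0,60);tipof(a,'dock',(16,32));tipof(w,'dock',(16,32));ball()
```

```text
t 29.97 tip [ 506.9 -249.1  178.5] yaw -2.5 F [-0.6  0.7 -1.7] op 0.238 gf 59.992820620536804 q7 -1.28 [-7.e-04  9.e-04 -1.e+00]
tiles z15
blob px [ 91. 110.] world [612.3 -58.5] size [79.3 11.8] long-axis yaw -2.6
blob px [ 40. 110.] world [615.7 -11.8] size [82.6 74.3] long-axis yaw -5.9
blob px [163. 110.] world [ 608.9 -120.4] size [89.6 81. ] long-axis yaw 86.7
bays
blob px [436. 385.] world [ 304.7 -390.6] size [117.6  14.9] long-axis yaw 87.5
blob px [305. 387.] world [ 312.1 -219.9] size [175.7  15. ] long-axis yaw 87.5
blob px [262. 335.] world [ 376.5 -185.3] size [73.8  9.8] long-axis yaw -9.7
blob px [496. 231.] world [ 479.1 -427.4] size [104.2 102.6] long-axis yaw -18.1
blob px [234. 112.] world [ 606. -188.] size [90.9 38.9] long-axis yaw -2.5
blob px [179. 110.] world [ 610.  -114.6] size [101.   91.2] long-axis yaw 86.6
blob px [ 68. 112.] world [616.4  -9.7] size [101.   91.2] long-axis yaw 86.3
top
blob px [335. 216.] world [614.3 -10.1] size [81.  77.9] long-axis yaw 86.5
blob px [162. 331.] world [287.8 528.2] size [76.8 69.9] long-axis yaw -21.7
blob px [367. 215.] world [ 609.5 -114.1] size [74.7 70. ] long-axis yaw -3.5
blob px [141.  56.] world [1235.1  622.3] size [346.   65.4] long-axis yaw 86.6
blob px [433.  28.] world [1255.9 -396.2] size [301.  252.1] long-axis yaw 86.6
blob px [189.  19.] world [1351.4  451.4] size [164.4  31.6] long-axis yaw -0.1
blob px [35.  3.] world [1442.1  983.4] size [260.   44.4] long-axis yaw 86.6
dock 0.67 [234.2 488.6] [[486.9, -413.4], [491.7, -405.3]]
ball side px [(np.int32(226), array([150. , 355.2])), (np.int32(62), array([195. , 251.7]))]
```

Both tiles check as centred within about 1 mm and square, and the lever is still off. Next is the dock.

Run:
```python
from plan import *
plan([(310,-350,140,-17)],step=120)
a=read_camera('top');f=cv2.imread('pics/top0.png')[:,:,::-1]
for q in masks_of({**a},'dock')[:1]:
    vs,us=np.where(q['region'])
    for z in(0,16,32):
        W=np.array([ray(a,(v,u),z)[:2] for v,u in zip(vs,us)],np.float32);(x,y),wh,an=cv2.minAreaRect(W);print(z,round(x,1),round(y,1),np.round(wh),an)
```

```text
[-0.0964, 0.0544, 0.0194] 7.2
[-0.0888, 0.0661, 0.0194] 7.2
-- (310, -350, 140, -17)
```

jog_arm --pt "0 -0.024 0.014 0.005 2" --pt "0 -0.048 0.027 0.01 4" --pt "0 -0.072 0.04 0.015 6" --pt "0 -0.0964 0.0544 0.0194 7.2" --pt "0 -0.0964 0.0544 0.0194 7.2"

```text
t: 30.73
eef_pos: [403.5, -303.3, 336.4]
orientation: [0.996, -0.089, -0.002, 0.0]
contact_force: [-0.7, 0.1, -2.1]
opening: 0.236
grip_force: 60.0
```

jog_arm --pt "0 -0.022 0.017 0.005 2" --pt "0 -0.045 0.033 0.01 4" --pt "0 -0.067 0.05 0.015 6" --pt "0 -0.0888 0.0661 0.0194 7.2" --pt "0 -0.0888 0.0661 0.0194 7.2"

```text
t: 31.15
eef_pos: [305.1, -352.6, 317.2]
orientation: [0.988, -0.151, -0.002, 0.0]
contact_force: [-0.8, -0.4, -2.3]
opening: 0.234
grip_force: 60.0
```

jog_arm --pt "0 0 0 0 0" --pt "0 0 0 0 0" --pt "0 0 0 0 0" --pt "0 0 0 0 0"

```text
t: 31.48
eef_pos: [311.0, -350.1, 318.1]
orientation: [0.989, -0.147, 0.0, 0.0]
contact_force: [0.6, 0.4, -2.5]
opening: 0.236
grip_force: 60.0
```

Run:
```python
from plan import *
s0=st();w=read_camera('wrist');save(w,'w13.png');f=cv2.cvtColor(w['frame'],cv2.COLOR_RGB2HSV).astype(int)
W=(f[...,0]<25)&(f[...,1]>90)&(f[...,2]>30)
n,l,stt,c=cv2.connectedComponentsWithStats(W.astype('uint8'))
for i in range(1,n):
    if stt[i,4]>200:print(stt[i],c[i].round())
for r in range(0,250,12):
    cc=np.where(W[r])[0]
    if len(cc):print(r,[(g[0],g[-1]) for g in np.split(cc,np.where(np.diff(cc)>3)[0]+1) if len(g)>3])
for q in masks_of(w,'dock')[:2]:
    vs,us=np.where(q['region']);print('mask',q['conf'],vs.min(),vs.max(),us.min(),us.max())
for k in((5,300),(20,300),(20,250),(20,380)):print(k,f[k],w['frame'][k])
```

```text
t 31.48 tip [ 311.  -350.1  140.1] yaw -16.87 F [ 0.6  0.4 -2.5] op 0.236 gf 59.99276161193848 q7 -1.11 [ 7.e-04 -2.e-04 -1.e+00]
[ 256    0  141   59 7742] [326.  28.]
[ 288  278   54   42 2113] [314. 299.]
[258 305  12  62 479] [263. 336.]
[359 305  12  62 434] [366. 336.]
[ 138  351  363   42 5219] [334. 380.]
0 [(np.int64(256), np.int64(396))]
12 [(np.int64(256), np.int64(395))]
24 [(np.int64(256), np.int64(394))]
36 [(np.int64(260), np.int64(391))]
48 [(np.int64(260), np.int64(388))]
mask 0.79 0 58 256 396
(5, 300) [ 13 180  98] [98 60 29]
(20, 300) [ 13 147  97] [97 66 41]
(20, 250) [ 23  27 121] [121 118 108]
(20, 380) [ 14 178  73] [73 45 22]
```

jog_arm --pt "0 -0.02 0 -0.02 0" --pt "0 -0.04 0 -0.04 0" --pt "0 -0.05 0 -0.06 0" --pt "0 -0.05 0 -0.06 0" --pt "0 -0.05 0 -0.06 0"

```text
t: 32.0
eef_pos: [262.5, -336.0, 378.7]
orientation: [0.989, -0.148, 0.001, 0.001]
contact_force: [0.6, -1.1, -2.2]
opening: 0.232
grip_force: 60.0
```

jog_arm --pt "0 0 0 0 0" --pt "0 0 0 0 0" --pt "0 0 0 0 0"

```text
t: 32.25
eef_pos: [262.6, -335.8, 377.0]
orientation: [0.989, -0.147, -0.001, -0.0]
contact_force: [0.7, -0.1, -2.1]
opening: 0.236
grip_force: 60.0
```

Run:
```python
from plan import *
s0=st();w=read_camera('wrist');save(w,'w14.png');f=cv2.cvtColor(w['frame'],cv2.COLOR_RGB2HSV).astype(int)
W=(f[...,0]<25)&(f[...,1]>90)&(f[...,2]>30);W[180:]=0
n,l,stt,c=cv2.connectedComponentsWithStats(W.astype('uint8'));i=1+stt[1:,4].argmax();print(stt[i]);m=(l==i)
cn=cv2.findContours(m.astype('uint8'),cv2.RETR_EXTERNAL,cv2.CHAIN_APPROX_NONE)[0][0]
ap=cv2.approxPolyDP(cn,3,True)[:,0];print('contour',ap.tolist())
r0,r1=stt[i][1],stt[i][1]+stt[i][3]
for r in range(r0,r1,6):
    cc=np.where(m[r])[0];a,b=cc.min(),cc.max()
    print(r,a,b,' '.join('%d/%d'%(f[r,k,2],f[r,k,1]) for k in np.linspace(a+1,b-1,22).astype(int)))
```

```text
t 32.25 tip [ 262.6 -335.8  199. ] yaw -16.94 F [ 0.7 -0.1 -2.1] op 0.236 gf 59.99262034893036 q7 -1.07 [-0.0012  0.0012 -1.    ]
[268   0 110  10 955]
contour [[268, 0], [270, 7], [374, 9], [377, 0]]
0 268 377 152/129 150/129 154/127 150/129 152/128 149/128 148/133 148/129 141/136 149/130 101/126 99/131 97/137 95/126 98/135 96/135 99/126 101/129 94/133 98/133 98/130 94/136
6 270 375 47/114 54/104 55/88 51/110 49/109 55/116 48/122 53/115 56/114 51/120 50/107 53/111 51/115 53/125 50/128 52/123 52/132 49/88 54/118 51/115 53/111 49/125
```

Run:
```python
from plan import *
plan([(443,-284,150,-17)],step=200)
```

```text
[0.1575, -0.1022, 0.0491] 0.0
-- (443, -284, 150, -17)
```

jog_arm --pt "0 0.03 -0.025 0.01 0" --pt "0 0.06 -0.05 0.02 0" --pt "0 0.09 -0.07 0.03 0" --pt "0 0.12 -0.09 0.04 0" --pt "0 0.1575 -0.1022 0.0491 0"

```text
t: 32.72
eef_pos: [443.9, -281.9, 327.4]
orientation: [0.989, -0.147, -0.001, -0.001]
contact_force: [-0.6, -0.2, -1.1]
opening: 0.234
grip_force: 60.0
```

jog_arm --pt "0 0.0 0 0 0" --pt "0 0 0 0 0" --pt "0 0 0 0 0" --pt "0 0 0 0 0"

```text
t: 33.05
eef_pos: [441.6, -284.7, 328.6]
orientation: [0.989, -0.148, -0.001, 0.0]
contact_force: [-0.7, -0.9, -1.8]
opening: 0.24
grip_force: 60.0
```

Run:
```python
from plan import *
s0=st();w=read_camera('wrist');save(w,'w15.png');f=cv2.cvtColor(w['frame'],cv2.COLOR_RGB2HSV).astype(int)
W=(f[...,0]<25)&(f[...,1]>80)&(f[...,2]>30);W[270:]=0
n,l,stt,c=cv2.connectedComponentsWithStats(W.astype('uint8'));i=1+stt[1:,4].argmax();print(stt[i]);m=(l==i)
cn=max(cv2.findContours(m.astype('uint8'),cv2.RETR_EXTERNAL,cv2.CHAIN_APPROX_NONE)[0],key=len)
ap=cv2.approxPolyDP(cn,2.5,True)[:,0];print('contour',ap.tolist())
for r in range(stt[i][1],stt[i][1]+stt[i][3],7):
    cc=np.where(m[r])[0];a,b=cc.min(),cc.max()
    print(r,a,b,' '.join('%d'%(f[r,k,2]) for k in range(a+1,b,5)))
```

```text
t 33.05 tip [ 441.6 -284.7  150.6] yaw -17.06 F [-0.7 -0.9 -1.8] op 0.24 gf 59.99264895915985 q7 -1.41 [-1.2e-03  1.0e-04 -1.0e+00]
[  383    58   145   137 16797]
contour [[392, 79], [383, 190], [496, 194], [499, 184], [508, 184], [527, 76], [504, 76], [505, 60], [427, 58], [420, 63], [418, 74], [401, 73]]
58 427 434 149 152
65 420 505 55 159 149 150 102 103 99 100 101 100 96 102 98 97 96 102 100
72 419 504 43 152 154 155 99 105 105 103 102 101 97 101 96 99 98 99 100
79 392 527 70 47 137 126 132 146 149 144 150 156 151 154 151 154 152 154 153 153 104 93 84 82 92 101 95 102 106
86 391 525 76 71 137 123 132 145 147 142 149 137 137 137 138 138 138 137 137 142 109 95 87 87 97 98 96 96 101
93 390 524 72 83 137 123 131 147 149 140 155 137 145 143 144 145 140 144 144 141 110 95 86 83 94 96 94 101 99
100 390 523 74 66 135 124 130 150 148 140 151 140 146 146 143 145 148 143 146 140 33 92 83 86 96 102 98 98 92
107 389 522 71 77 122 128 129 150 146 142 150 133 139 138 139 138 137 130 133 134 35 91 83 89 99 98 96 97 92
114 389 521 73 60 118 123 130 146 150 144 154 139 133 135 135 138 138 136 13
[... 509 characters left out ...]
1 137 135 136 135 139 132 136 138 142 82 82 90 96 102 98 100 93
156 385 513 70 77 123 131 130 149 150 148 138 145 132 129 128 129 131 132 133 129 83 82 88 92 104 100 98 96
163 385 512 74 59 125 131 136 150 148 138 141 126 143 142 142 143 142 143 148 112 87 88 91 101 102 101 95 90
170 384 511 66 83 124 134 136 152 148 137 142 191 142 137 146 145 143 141 142 112 87 86 88 100 102 99 94 90
177 384 509 72 68 126 134 137 154 153 137 145 203 139 138 136 135 132 132 131 37 85 87 90 102 104 94 95
184 383 508 70 142 140 124 126 132 172 171 161 204 127 133 140 134 135 136 138 117 87 78 80 83 88 84 85
191 385 497 125 185 187 188 185 186 187 187 185 185 123 127 132 129 127 131 130 128 126 126 128 123 127
```

Run:
```python
from plan import *
s0=st();w=read_camera('wrist')
L=lambda r,c,z:local_px(w,s0,(r,c),z).tolist()
for n,r,c in(('outL top far',79,401),('inL',86,434),('inR',86,482),('outR far',79,527),('outL',121,398),('inL',121,431),('inR face',121,482),('inR top?',121,485),('outR',121,519),('outL',177,394),('inL',177,428),('inR',177,478),('outR',177,510)):
    print(n,r,c,'z32',L(r,c,32),'z25',L(r,c,25))
print('front floor edge',[L(r,c,16) for r,c in((190,390),(194,496))],'stop back',[L(60,c,32) for c in (427,505)],'stopface z16',[L(82,c,16) for c in(440,475)],'z32 front of stop',[L(78,c,32) for c in (440,475)])
f=cv2.cvtColor(w['frame'],cv2.COLOR_RGB2HSV).astype(int)
for c in(445,460,472):print(c,[int(f[r,c,2]) for r in range(58,96,2)])
for r in(110,125,140,160,175):print(r,[(k,int(f[r,k,0]),int(f[r,k,2])) for k in range(424,440,2)],[(k,int(f[r,k,0]),int(f[r,k,2])) for k in range(470,500,2)])
for c in(410,420,500):print(c,[(r,int(f[r,c,2])) for r in range(168,200,2)])
```

```text
t 33.1 tip [ 441.5 -284.8  150.9] yaw -17.08 F [-0.9  0.8 -1.8] op 0.233 gf 59.99269902706146 q7 -1.41 [-5.e-04 -2.e-04 -1.e+00]
outL top far 79 401 z32 [116.6, -62.6] z25 [117.6, -64.2]
inL 86 434 z32 [111.8, -87.1] z25 [112.8, -89.3]
inR 86 482 z32 [111.8, -122.3] z25 [112.8, -125.4]
outR far 79 527 z32 [116.5, -154.5] z25 [117.6, -158.5]
outL 121 398 z32 [87.5, -62.3] z25 [87.8, -63.9]
inL 121 431 z32 [87.5, -87.2] z25 [87.8, -89.4]
inR face 121 482 z32 [87.5, -125.6] z25 [87.8, -128.8]
inR top? 121 485 z32 [87.5, -127.8] z25 [87.8, -131.1]
outR 121 519 z32 [87.5, -153.5] z25 [87.8, -157.4]
outL 177 394 z32 [45.8, -62.0] z25 [45.0, -63.5]
inL 177 428 z32 [45.7, -88.7] z25 [45.0, -91.0]
inR 177 478 z32 [45.7, -128.0] z25 [45.0, -131.3]
outR 177 510 z32 [45.7, -153.2] z25 [45.0, -157.1]
front floor edge [[33.2, -62.9], [29.8, -152.6]] stop back [[129.1, -80.4], [129.1, -136.6]] stopface z16 [[116.8, -96.6], [116.8, -123.6]] z32 front of stop [[117.2, -91.0], [117.2, -116.5]]
445 [149, 99, 102, 103, 104, 103, 99, 108, 73, 52, 123, 145, 151, 151, 140, 138, 132, 141, 143]
460 [157, 94,
[... 1875 characters left out ...]
, 12, 91), (486, 13, 90), (488, 13, 99), (490, 14, 99), (492, 13, 102), (494, 13, 102), (496, 11, 101), (498, 12, 95)]
410 [(168, 154), (170, 152), (172, 153), (174, 152), (176, 149), (178, 153), (180, 153), (182, 151), (184, 166), (186, 196), (188, 192), (190, 188), (192, 191), (194, 151), (196, 184), (198, 217)]
420 [(168, 137), (170, 137), (172, 137), (174, 138), (176, 137), (178, 136), (180, 138), (182, 139), (184, 167), (186, 193), (188, 189), (190, 186), (192, 187), (194, 158), (196, 145), (198, 145)]
500 [(168, 98), (170, 97), (172, 97), (174, 95), (176, 94), (178, 96), (180, 91), (182, 93), (184, 79), (186, 142), (188, 152), (190, 152), (192, 151), (194, 149), (196, 148), (198, 147)]
```

Run:
```python
from plan import *
plan([(313.5,-356.4,110,-17.8),(313.5,-356.4,55,-17.8)],step=150)
s0=get_state();w=read_camera('wrist')
for r,a,b in((110,434,481),(125,433,479),(140,433,477),(160,431,475),(175,429,473)):
    print(local_px(w,s0,(r,a),32),local_px(w,s0,(r,b),25))
```

```text
[-0.0507, 0.053, 0.0206] 0.4
[-0.0504, 0.0533, 0.0206] 0.4
-- (313.5, -356.4, 110, -17.8)
[0.0, -0.0, 0.055] -0.0
-- (313.5, -356.4, 55, -17.8)
[ 95.5 -88.8] [  95.9 -127.1]
[ 84.8 -89. ] [  85. -127.]
[ 73.9 -90. ] [  73.8 -126.9]
[ 58.9 -89.9] [  58.5 -127.3]
[ 47.4 -89.4] [  46.7 -127.2]
```

jog_arm --pt "0 -0.02 0.02 0.008 0" --pt "0 -0.04 0.04 0.016 0" --pt "0 -0.06 0.06 0.024 0.1" --pt "0 -0.08 0.08 0.032 0.1" --pt "0 -0.1 0.108 0.041 0.1"

```text
t: 33.62
eef_pos: [314.3, -357.8, 288.1]
orientation: [0.989, -0.148, 0.001, 0.0]
contact_force: [0.6, -0.9, -2.4]
opening: 0.233
grip_force: 60.0
```

jog_arm --pt "0 0.0 0 0 0" --pt "0 0 0 0 0" --pt "0 0 0 0 0" --pt "0 0 0 0 0"

```text
t: 33.95
eef_pos: [316.3, -357.9, 288.4]
orientation: [0.989, -0.148, 0.001, 0.0]
contact_force: [0.3, -0.5, -2.4]
opening: 0.231
grip_force: 60.0
```

Run:
```python
from plan import *
s0=st();plan([(312.8,-358.3,55.5,-17.2)])
```

```text
t 33.95 tip [ 316.3 -357.9  110.4] yaw -17.03 F [ 0.3 -0.5 -2.4] op 0.231 gf 59.99275624752045 q7 -1.12 [ 1.3e-03 -5.0e-04 -1.0e+00]
[-0.0032, 0.0014, 0.0549] 0.2
-- (312.8, -358.3, 55.5, -17.2)
```

jog_arm --pt "0 -0.0032 0.0014 0.018 0.2" --pt "0 -0.0032 0.0014 0.037 0.2" --pt "0 -0.0032 0.0014 0.0549 0.2" --pt "0 -0.0032 0.0014 0.0549 0.2" --pt "0 -0.0032 0.0014 0.0549 0.2"

```text
t: 34.37
eef_pos: [312.6, -358.0, 232.8]
orientation: [0.989, -0.149, -0.001, -0.001]
contact_force: [-0.7, 0.4, -1.5]
opening: 0.235
grip_force: 60.0
```

jog_arm --pt "0 0.0 0 0 0" --pt "0 0 0 0 0" --pt "0 0 0 0 0" --pt "0 0 0 0 0"

```text
t: 34.7
eef_pos: [312.3, -358.8, 233.7]
orientation: [0.989, -0.15, 0.001, 0.0]
contact_force: [-0.3, 0.4, -2.2]
opening: 0.232
grip_force: 60.0
```

```bash
cat >> plan.py <<'E'
def dockview(w,s0):
    f=cv2.cvtColor(w['frame'],cv2.COLOR_RGB2HSV).astype(int)
    W=(f[...,0]<25)&(f[...,1]>80)&(f[...,2]>30);W[270:]=0;W[:,:180]=0;W[:,460:]=0
    n,l,stt,c=cv2.connectedComponentsWithStats(W.astype('uint8'));i=1+stt[1:,4].argmax();print(stt[i])
    for r in range(stt[i][1],min(250,stt[i][1]+stt[i][3]),10):
        cc=np.where(W[r])[0];a,b=cc.min(),cc.max();print(r,a,b,'z32',local_px(w,s0,(r,a),32),local_px(w,s0,(r,b),32),'mid',(local_px(w,s0,(r,a),32)+local_px(w,s0,(r,b),32))/2, ' '.join('%d'%(f[r,k,2]) for k in range(a+1,b,6)))
E
python3 - <<'E'
from plan import *
s0=st();w=read_camera('wrist');save(w,'w16.png');dockview(w,s0);plan([(312.8,-358.3,55,-17.2)])
E
```

```text
t 34.7 tip [ 312.3 -358.8   55.7] yaw -17.28 F [-0.3  0.4 -2.2] op 0.232 gf 59.99269902706146 q7 -1.12 [ 0.0011 -0.001  -1.    ]
[ 216    0  190   33 5827]
0 216 405 z32 [135.7  45.1] [135.6 -40.4] mid [135.65   2.35] 110 112 110 113 112 109 112 118 163 162 165 162 166 105 108 114 113 109 112 111 115 108 109 109 109 109 88 85 71 71 77 65
10 216 404 z32 [131.7  45.4] [131.7 -40.3] mid [131.7    2.55] 101 141 155 138 162 107 157 152 157 153 155 154 154 158 106 103 108 101 104 101 104 105 104 104 103 101 102 102 97 101 100 103
20 217 404 z32 [127.7  45.3] [127.7 -40.6] mid [127.7    2.35] 120 122 120 131 129 150 147 166 162 165 158 163 164 160 110 105 110 107 105 105 104 107 108 107 105 107 103 105 106 108 109
30 264 398 z32 [123.6  23.9] [123.6 -38.1] mid [123.6  -7.1] 66 66 56 60 60 46 50 49 47 48 48 50 52 53 54 54 53 53 54 53 52 55 52
[0.0005, -0.0007, 0.0006] -0.1
-- (312.8, -358.3, 55, -17.2)
```

Run:
```python
from plan import *
s0=st();w=read_camera('wrist')
for r in(14,20,24):
  f=cv2.cvtColor(w['frame'],cv2.COLOR_RGB2HSV).astype(int)[r];print(r,[(k,f[k].tolist()) for k in (212,214,216,218,220)],[(k,f[k].tolist()) for k in(400,402,404,406,408)])
  print(local_px(w,s0,(r,216),16),local_px(w,s0,(r,404),16))
print(local_px(w,s0,(62,264),22),local_px(w,s0,(62,365),22))
b=cv2.cvtColor(w['frame'],cv2.COLOR_RGB2GRAY)[75].astype(int);print([(k,b[k]) for k in list(range(256,276,2))+list(range(356,376,2))])
```

```text
t 34.75 tip [ 312.1 -358.8   55.6] yaw -17.29 F [-0.4  0.6 -2.1] op 0.241 gf 59.9927544593811 q7 -1.12 [ 8.e-04 -8.e-04 -1.e+00]
14 [(212, [18, 36, 120]), (214, [22, 24, 117]), (216, [17, 95, 137]), (218, [18, 130, 151]), (220, [19, 131, 148])] [(400, [17, 121, 101]), (402, [17, 136, 103]), (404, [18, 117, 105]), (406, [18, 21, 119]), (408, [26, 31, 116])]
[134.8  49.5] [134.8 -43.9]
20 [(212, [23, 28, 111]), (214, [23, 37, 116]), (216, [25, 30, 111]), (218, [16, 130, 90]), (220, [15, 121, 95])] [(400, [17, 126, 109]), (402, [16, 129, 111]), (404, [20, 92, 111]), (406, [25, 24, 115]), (408, [23, 35, 117])]
[132.2  49.7] [132.2 -44.1]
24 [(212, [23, 33, 124]), (214, [18, 32, 118]), (216, [25, 29, 116]), (218, [20, 31, 122]), (220, [18, 65, 79])] [(400, [16, 117, 48]), (402, [15, 98, 52]), (404, [17, 29, 125]), (406, [24, 30, 119]), (408, [24, 31, 116])]
[130.5  49.9] [130.4 -44.2]
[112.   25.8] [112.  -24.6]
[(256, np.int64(171)), (258, np.int64(168)), (260, np.int64(171)), (262, np.int64(169)), (264, np.int64(167)), (266, np.int64(144)), (268, np.int64(147)), (270, np.int64(143)), (272, np.int64(145)), (274, np.int64(144)), (356, np.int64(103)), (358, np.int64(97)), (360, np.int64(96)), (362, np.int64(100)), (364, np.int64(102)), (366, np.int64(119)), (368, np.int64(117)), (370, np.int64(116)), (372, np.int64(109)), (374, np.int64(113))]
```

Run:
```python
from plan import *
s0=st();w=read_camera('wrist');f=cv2.cvtColor(w['frame'],cv2.COLOR_RGB2HSV).astype(int)
P=[]
for c in range(224,400,8):
    v=f[8:34,c,2].astype(float);k=np.argmax(v[:-3]-v[3:])+8+1.5;P.append([c,k,*local_px(w,s0,(k,c),16)])
P=np.array(P);print(P[:,1]);p=np.polyfit(P[:,3],P[:,2],1);print(p,'yaw rel',-np.degrees(np.arctan(p[0])))
# bottom of front face at ground
for c in(230,300,390):print(c,f[14:44,c,2].tolist())
```

```text
t 34.8 tip [ 312.1 -358.8   55.4] yaw -17.29 F [ 0.   0.  -1.9] op 0.236 gf 59.992908239364624 q7 -1.12 [ 6.e-04 -6.e-04 -1.e+00]
[19.5 19.5 19.5 19.5 20.5 19.5 20.5 20.5 20.5 20.5 20.5 20.5 20.5 21.5
 21.5 21.5 21.5 21.5 22.5 21.5 22.5 22.5]
[1.60929459e-02 1.31670226e+02] yaw rel -0.9219782939079099
230 [154, 152, 153, 153, 160, 130, 76, 50, 56, 56, 53, 56, 57, 51, 47, 98, 122, 120, 116, 118, 112, 115, 113, 112, 115, 109, 108, 109, 115, 149]
300 [105, 99, 99, 99, 99, 101, 124, 95, 49, 54, 57, 56, 52, 55, 56, 51, 80, 113, 118, 116, 117, 120, 115, 118, 120, 118, 117, 117, 120, 118]
390 [103, 105, 103, 105, 107, 105, 109, 117, 93, 60, 53, 54, 55, 55, 54, 55, 54, 56, 101, 117, 114, 111, 113, 113, 112, 113, 114, 115, 120, 121]
```

Run:
```python
from plan import *
s0=st();plan([(313.2,-355.7,55,-18.0)])
```

```text
t 34.85 tip [ 312.  -358.8   55.3] yaw -17.29 F [-0.1 -0.5 -2.3] op 0.234 gf 59.99270260334015 q7 -1.12 [ 5.e-04 -5.e-04 -1.e+00]
[0.0002, -0.0033, 0.0003] 0.7
-- (313.2, -355.7, 55, -18.0)
```

jog_arm --pt "0 0.0 -0.0033 0.0003 0.7" --pt "0 0.0 -0.0033 0.0003 0.7" --pt "0 0.0 -0.0033 0.0003 0.7" --pt "0 0.0 -0.0033 0.0003 0.7" --pt "0 0.0 -0.0033 0.0003 0.7"

```text
t: 35.27
eef_pos: [312.9, -355.6, 232.6]
orientation: [0.988, -0.156, -0.0, 0.0]
contact_force: [0.2, 0.4, -1.9]
opening: 0.235
grip_force: 60.0
```

jog_arm --pt "0 0.002 0 0 0" --pt "0 0.004 0 0 0" --pt "0 0.006 0 0 0" --pt "0 0.008 0 0 0" --pt "0 0.01 0 0 0"

```text
t: 35.68
eef_pos: [322.8, -358.8, 232.6]
orientation: [0.988, -0.156, 0.0, 0.0]
contact_force: [0.4, -0.6, -1.7]
opening: 0.234
grip_force: 60.0
```

```bash
cat >> plan.py <<'E'
def front(w,s0,lo=8,hi=60):
    f=cv2.cvtColor(w['frame'],cv2.COLOR_RGB2HSV).astype(int);P=[]
    for c in list(range(224,258,6))+list(range(372,400,6)):
        v=f[lo:hi,c,2].astype(float);k=np.argmax(v[:-3]-v[3:])+lo+1.5;P.append([c,k,*local_px(w,s0,(k,c),16)])
    P=np.array(P);p=np.polyfit(P[:,3],P[:,2],1);print(P[:,1],p,'yaw rel',-np.degrees(np.arctan(p[0])))
    W=(f[...,0]<25)&(f[...,1]>80)&(f[...,2]>30)
    for r in (5,12,20,30):
        cc=np.where(W[r,180:460])[0]+180;print(r,cc.min(),cc.max(),local_px(w,s0,(r,cc.min()),16),local_px(w,s0,(r,cc.max()),16))
E
python3 - <<'E'
from plan import *
s0=st();w=read_camera('wrist');front(w,s0)
E
```

```text
t 35.68 tip [ 322.8 -358.8   54.6] yaw -17.98 F [ 0.4 -0.6 -1.7] op 0.234 gf 59.99269723892212 q7 -1.14 [ 1.e-04 -1.e-04 -1.e+00]
[42.5 42.5 42.5 42.5 42.5 42.5 43.5 43.5 42.5 42.5 43.5] [4.49031713e-03 1.21520595e+02] yaw rel -0.2572744908254687
5 211 417 [138.2  51.5] [138.1 -49.6]
12 215 413 [135.2  49.8] [135.1 -47.9]
20 220 408 [131.7  47.6] [131.6 -45.7]
30 221 407 [127.3  47.4] [127.2 -45.5]
```

jog_arm --pt "0 0.006 -0.0004 -0.0004 0.2" --pt "0 0.012 -0.0004 -0.0004 0.2" --pt "0 0.018 -0.0004 -0.0004 0.2" --pt "0 0.024 -0.0004 -0.0004 0.2" --pt "0 0.03 -0.0004 -0.0004 0.2"

```text
t: 36.15
eef_pos: [351.9, -367.7, 233.0]
orientation: [0.987, -0.158, 0.0, 0.0]
contact_force: [-1.2, -1.0, -2.0]
opening: 0.236
grip_force: 60.0
```

Run:
```python
from plan import *
s0=st()
```

```text
t 36.15 tip [ 351.9 -367.7   55. ] yaw -18.17 F [-1.2 -1.  -2. ] op 0.236 gf 59.992656111717224 q7 -1.17 [ 2.e-04 -1.e-04 -1.e+00]
```

jog_arm --pt "0 0.005 0 0 0" --pt "0 0.01 0 0 0" --pt "0 0.015 0 0 0" --pt "0 0.02 0 0 0" --pt "0 0.025 0 0 0"

```text
t: 36.57
eef_pos: [375.3, -375.5, 233.0]
orientation: [0.987, -0.158, -0.0, 0.0]
contact_force: [0.0, 0.4, -1.4]
opening: 0.235
grip_force: 60.0
```

jog_arm --pt "0 0.005 0 0 0" --pt "0 0.01 0 0 0" --pt "0 0.015 0 0 0" --pt "0 0.02 0 0 0" --pt "0 0.025 0 0 0"

```text
t: 36.98
eef_pos: [399.1, -383.3, 233.0]
orientation: [0.987, -0.158, -0.0, -0.0]
contact_force: [-0.6, 0.8, -1.9]
opening: 0.235
grip_force: 60.0
```

Run:
```python
from plan import *
s0=st();w=read_camera('wrist');f=cv2.cvtColor(w['frame'],cv2.COLOR_RGB2HSV).astype(int)
W=(f[...,0]<25)&(f[...,1]>80)&(f[...,2]>30)
for r in (50,100,150):
    cc=np.where(W[r,180:460])[0]+180;print(r,cc.min(),cc.max(),local_px(w,s0,(r,cc.min()),32),local_px(w,s0,(r,cc.max()),32))
print('col 315',[(r,f[r,315].tolist()) for r in range(10,80,3)])
```

```text
t 36.98 tip [ 399.1 -383.3   55. ] yaw -18.19 F [-0.6  0.8 -1.9] op 0.235 gf 59.99261498451233 q7 -1.2 [-0.  0. -1.]
50 215 413 [114.9  47.1] [114.8 -45.3]
100 218 410 [93.1 47.4] [ 93.1 -45.5]
150 222 406 [69.7 47.2] [ 69.6 -45.3]
col 315 [(10, [14, 163, 58]), (13, [13, 154, 53]), (16, [9, 157, 52]), (19, [11, 187, 41]), (22, [18, 136, 144]), (25, [17, 135, 142]), (28, [16, 139, 136]), (31, [18, 135, 128]), (34, [17, 135, 127]), (37, [18, 133, 128]), (40, [17, 132, 129]), (43, [17, 134, 133]), (46, [16, 127, 135]), (49, [17, 132, 129]), (52, [17, 131, 127]), (55, [18, 133, 130]), (58, [17, 133, 136]), (61, [15, 35, 118]), (64, [10, 20, 114]), (67, [5, 13, 116]), (70, [9, 15, 117]), (73, [6, 11, 116]), (76, [175, 13, 114]), (79, [8, 9, 113])]
```

jog_arm --pt "0 0.004 0 0 0" --pt "0 0.008 0 0 0" --pt "0 0.012 0 0 0" --pt "0 0.015 0 0.001 0" --pt "0 0.016 0 0.0022 0"

```text
t: 37.45
eef_pos: [414.4, -388.3, 230.8]
orientation: [0.987, -0.158, 0.0, 0.0]
contact_force: [0.3, -0.0, -2.1]
opening: 0.238
grip_force: 60.0
```

jog_arm --pt "0 0.001 0 0.0005 0" --pt "0 0.002 0 0.0005 0" --pt "0 0.003 0 0.0005 0" --pt "0 0.0035 0 0.0005 0" --pt "0 0.004 0 0.0005 0"

```text
t: 37.87
eef_pos: [417.5, -389.4, 230.4]
orientation: [0.987, -0.158, -0.0, -0.0]
contact_force: [-1.9, 0.8, -0.8]
opening: 0.235
grip_force: 60.0
```

Run:
```python
from plan import *
s0=st();s0=st() and st();w=read_camera('wrist');f=cv2.cvtColor(w['frame'],cv2.COLOR_RGB2HSV).astype(int)
print('col 315',[(r,f[r,315].tolist()) for r in range(40,70,2)])
```

```text
t 37.87 tip [ 417.5 -389.4   52.4] yaw -18.19 F [-1.9  0.8 -0.8] op 0.235 gf 59.99290108680725 q7 -1.21 [-3.e-04  1.e-04 -1.e+00]
t 37.87 tip [ 417.5 -389.4   52.4] yaw -18.19 F [-1.9  0.8 -0.8] op 0.235 gf 59.99290108680725 q7 -1.21 [-3.e-04  1.e-04 -1.e+00]
t 37.87 tip [ 417.5 -389.4   52.4] yaw -18.19 F [-1.9  0.8 -0.8] op 0.235 gf 59.99290108680725 q7 -1.21 [-3.e-04  1.e-04 -1.e+00]
col 315 [(40, [13, 166, 95]), (42, [13, 158, 95]), (44, [13, 161, 95]), (46, [12, 158, 92]), (48, [13, 162, 93]), (50, [13, 162, 96]), (52, [13, 158, 97]), (54, [12, 154, 101]), (56, [11, 156, 49]), (58, [9, 133, 50]), (60, [11, 85, 66]), (62, [165, 8, 123]), (64, [174, 11, 117]), (66, [0, 9, 120]), (68, [20, 13, 117])]
```

Almost at the stop. I'll push a little more in x and down until a force shows.

jog_arm --pt "0 0.0005 0 0.0006 0" --pt "0 0.001 0 0.0008 0" --pt "0 0.0015 0 0.0008 0" --pt "0 0.002 0 0.0008 0" --pt "0 0.0025 0 0.0008 0"

```text
t: 38.33
eef_pos: [418.3, -389.8, 229.1]
orientation: [0.987, -0.158, -0.002, -0.001]
contact_force: [-9.8, 3.1, 5.7]
opening: 0.232
grip_force: 60.0
```

Run:
```python
from plan import *
st()
```

```text
t 38.33 tip [ 418.3 -389.8   51.1] yaw -18.23 F [-9.8  3.1  5.7] op 0.232 gf 59.99633073806763 q7 -1.21 [-0.004   0.0019 -1.    ]
```

jog_arm --pt "0.4 0 0 0 0" --pt "0.5 0 0 0 0" --pt "0.6 0 0 0 0" --pt "0.6 0 0 0 0" --pt "0.6 0 0 0 0"

```text
t: 38.75
eef_pos: [420.4, -390.2, 229.7]
orientation: [0.987, -0.158, 0.0, 0.0]
contact_force: [1.8, 0.1, 0.2]
opening: 0.55
grip_force: 0.0
```

jog_arm --pt "0.6 0 0 -0.01 0" --pt "0.6 0 0 -0.03 0" --pt "0.6 0 0 -0.06 0" --pt "0.6 0 0 -0.1 0" --pt "0.6 0 0 -0.12 0"

```text
t: 39.17
eef_pos: [420.5, -390.6, 354.3]
orientation: [0.987, -0.158, 0.002, 0.001]
contact_force: [1.4, -1.2, 0.1]
opening: 0.597
grip_force: 0.0
```

jog_arm --pt "0.6 -0.03 -0.03 -0.02 0" --pt "0.6 -0.03 -0.06 -0.02 0" --pt "0.6 -0.03 -0.08 -0.02 0" --pt "0.6 -0.03 -0.08 -0.02 0" --pt "0.6 -0.03 -0.08 -0.02 0"

```text
t: 39.58
eef_pos: [416.9, -303.8, 370.5]
orientation: [0.988, -0.157, 0.001, 0.0]
contact_force: [-0.0, -0.2, 0.5]
opening: 0.602
grip_force: 0.0
```

Run:
```python
from plan import *
s0=st();w=read_camera('wrist');save(w,'w17.png');f=cv2.cvtColor(w['frame'],cv2.COLOR_RGB2HSV).astype(int)
print('red');blob(w,RED,82,200)
a=read_camera('top');blob(a,RED,82,40)
ball()
# blade tip vs stop: steel pixels (low sat) inside dock between lips, along expected axis
c,s=np.cos(np.radians(-18.1)),np.sin(np.radians(-18.1));o=np.array([477.5-.0,-408.5])
for X in range(-36,70,4):
    P=[o[0]+X*c,o[1]+X*s,19 if X<50 else 32];r,cc=proj(w,P)
    if 0<=r<480 and 0<=cc<640: print(X,round(r),round(cc),f[int(r),int(cc)].tolist(),end=' | ')
```

```text
t 39.58 tip [ 416.9 -303.8  192.5] yaw -18.04 F [-0.  -0.2  0.5] op 0.602 gf 0.0 q7 -1.36 [ 1.2e-03 -5.0e-04 -1.0e+00]
red
blob px [413. 237.] world [ 389.6 -376.2] size [95.3 25.3] long-axis yaw -18.3
blob px [ 92. 310.] world [360.  700.8] size [36.8 32.1] long-axis yaw -87.7
blob px [361. 173.] world [724.3 -96.9] size [22.7 21.3] long-axis yaw -4.5
ball side px [(np.int32(244), array([171.4, 380.8])), (np.int32(60), array([194.9, 251.6]))]
-36 162 402 [173, 10, 102] | -32 158 402 [163, 17, 105] | -28 154 403 [170, 14, 106] | -24 149 403 [174, 12, 108] | -20 145 403 [0, 10, 103] | -16 140 403 [0, 15, 104] | -12 135 404 [10, 14, 107] | -8 131 404 [165, 5, 100] | -4 126 404 [167, 17, 105] | 0 122 405 [6, 13, 100] | 4 117 405 [165, 5, 101] | 8 112 405 [5, 15, 105] | 12 107 406 [165, 15, 105] | 16 103 406 [174, 12, 104] | 20 98 406 [165, 15, 101] | 24 93 407 [6, 13, 101] | 28 88 407 [0, 7, 105] | 32 83 407 [167, 17, 106] | 36 78 408 [165, 15, 103] | 40 73 408 [0, 7, 106] | 44 68 408 [10, 14, 106] | 48 63 409 [30, 5, 104] | 52 54 413 [12, 163, 83] | 56 49 414 [12, 152, 89] | 60 44 414 [26, 27, 133] | 64 38 414 [24, 31, 123] | 68 33 415 [24, 32, 128] |
```

Run:
```python
from plan import *
s0=st();w=read_camera('wrist');f=cv2.cvtColor(w['frame'],cv2.COLOR_RGB2HSV).astype(int)
for c in(396,408,420):print(c,[(r,f[r,c,1],f[r,c,2]) for r in range(48,74)])
print([proj(w,[477.5+X*.9505,-408.5-X*.3107,z]) for X,z in((50,19),(50,32),(46,19))])
plan([(425,-250,190,-3),(707,-40,200,-3),(707,-40,110,-3)],step=150)
```

```text
t 39.73 tip [ 416.1 -305.8  191.7] yaw -18.27 F [ 0.1 -0.4 -0. ] op 0.596 gf 0.0 q7 -1.36 [ 0.e+00 -7.e-04 -1.e+00]
396 [(48, np.int64(144), np.int64(90)), (49, np.int64(146), np.int64(89)), (50, np.int64(163), np.int64(91)), (51, np.int64(166), np.int64(83)), (52, np.int64(163), np.int64(89)), (53, np.int64(156), np.int64(88)), (54, np.int64(154), np.int64(88)), (55, np.int64(150), np.int64(90)), (56, np.int64(164), np.int64(92)), (57, np.int64(150), np.int64(75)), (58, np.int64(128), np.int64(50)), (59, np.int64(163), np.int64(39)), (60, np.int64(85), np.int64(60)), (61, np.int64(23), np.int64(98)), (62, np.int64(9), np.int64(111)), (63, np.int64(9), np.int64(111)), (64, np.int64(11), np.int64(111)), (65, np.int64(7), np.int64(105)), (66, np.int64(10), np.int64(106)), (67, np.int64(12), np.int64(110)), (68, np.int64(12), np.int64(108)), (69, np.int64(14), np.int64(112)), (70, np.int64(7), np.int64(106)), (71, np.int64(7), np.int64(104)), (72, np.int64(12), np.int64(107)), (73, np.int64(10), np.int64(106))]
408 [(48, np.int64(160), np.int64(86)), (49, np.int64(156), np.int64(88)), (
[... 1458 characters left out ...]
(99)), (66, np.int64(13), np.int64(101)), (67, np.int64(13), np.int64(101)), (68, np.int64(8), np.int64(94)), (69, np.int64(8), np.int64(97)), (70, np.int64(5), np.int64(100)), (71, np.int64(13), np.int64(101)), (72, np.int64(18), np.int64(100)), (73, np.int64(18), np.int64(100))]
[(np.float64(59.215035630780335), np.float64(405.82395862826144)), (np.float64(55.777062436306196), np.float64(409.8204336171433)), (np.float64(64.33389990033095), np.float64(405.49998336270556))]
[-0.0091, -0.0559, 0.0015] -15.3
-- (425, -250, 190, -3)
[0.0902, -0.0748, -0.0033] -0.0
[0.0902, -0.0748, -0.0033] -0.0
[0.0902, -0.0748, -0.0033] -0.0
-- (707, -40, 200, -3)
[0.0, -0.0, 0.09] -0.0
-- (707, -40, 110, -3)
```

The spatula is home: the blade edge is at the stop and the 10 N push met it. Now the lever goes to on.

jog_arm --pt "0 -0.003 -0.015 0 -4" --pt "0 -0.006 -0.03 0 -8" --pt "0 -0.009 -0.045 0 -12" --pt "0 -0.009 -0.056 0 -15.3" --pt "0 -0.009 -0.056 0 -15.3" --grip_force 20

```text
t: 40.2
eef_pos: [425.9, -247.6, 369.4]
orientation: [1.0, -0.023, -0.0, -0.0]
contact_force: [0.8, 0.3, -0.4]
opening: 0.288
grip_force: 0.0
```

jog_arm --pt "0 0.02 -0.017 -0.003 0" --pt "0 0.04 -0.034 -0.003 0" --pt "0 0.06 -0.05 -0.003 0" --pt "0 0.08 -0.066 -0.003 0" --pt "0 0.09 -0.075 -0.003 0"

```text
t: 40.62
eef_pos: [521.1, -177.8, 372.4]
orientation: [1.0, -0.026, 0.0, -0.0]
contact_force: [0.6, -0.7, -1.0]
opening: 0.004
grip_force: 0.0
```

jog_arm --pt "0 0.02 -0.017 -0.003 0" --pt "0 0.04 -0.034 -0.003 0" --pt "0 0.06 -0.05 -0.003 0" --pt "0 0.08 -0.066 -0.003 0" --pt "0 0.09 -0.075 -0.003 0"

```text
t: 41.03
eef_pos: [614.4, -107.3, 375.1]
orientation: [1.0, -0.025, 0.0, -0.0]
contact_force: [0.6, 0.0, -0.1]
opening: 0.003
grip_force: 0.0
```

jog_arm --pt "0 0.02 -0.017 -0.003 0" --pt "0 0.04 -0.034 -0.003 0" --pt "0 0.06 -0.05 -0.003 0" --pt "0 0.08 -0.066 -0.003 0" --pt "0 0.09 -0.075 -0.003 0"

```text
t: 41.45
eef_pos: [707.8, -37.0, 377.9]
orientation: [1.0, -0.025, -0.0, -0.0]
contact_force: [-0.2, 0.2, 0.1]
opening: 0.004
grip_force: 0.0
```

jog_arm --pt "0 0 0 0 0" --pt "0 0 0 0 0" --pt "0 0 0 0 0"

```text
t: 41.7
eef_pos: [705.7, -39.6, 378.2]
orientation: [1.0, -0.026, -0.001, 0.001]
contact_force: [-0.5, 0.1, 1.0]
opening: 0.005
grip_force: 0.0
```

Run:
```python
from plan import *
s0=st();plan([(707,-40,108,-3)]);w=read_camera('wrist');blob(w,RED,129,200)
```

```text
t 41.7 tip [705.7 -39.6 200.2] yaw -3.02 F [-0.5  0.1  1. ] op 0.005 gf 0.0 q7 -1.7 [-0.0012 -0.0014 -1.    ]
[0.0013, 0.0003, 0.0922] -0.0
-- (707, -40, 108, -3)
blob px [389. 245.] world [708.  -90.8] size [26.2 24.9] long-axis yaw -0.4
```

jog_arm --pt "0 0.002 0 0.03 0" --pt "0 0.002 0 0.06 0" --pt "0 0.002 0 0.09 0" --pt "0 0.002 0 0.092 0" --pt "0 0.002 0 0.092 0"

```text
t: 42.17
eef_pos: [707.3, -39.0, 285.3]
orientation: [1.0, -0.026, -0.002, 0.0]
contact_force: [0.3, -0.7, 0.3]
opening: 0.007
grip_force: 0.0
```

jog_arm --pt "0 0 0.012 0 0" --pt "0 0 0.024 0 0" --pt "0 0 0.036 0 0" --pt "0 0 0.045 0 0" --pt "0 0 0.054 0 0"

```text
t: 42.58
eef_pos: [705.8, -93.7, 287.9]
orientation: [1.0, -0.026, 0.001, 0.0]
contact_force: [-0.9, 1.4, 1.4]
opening: 0.002
grip_force: 0.8
```

jog_arm --pt "0 0 0.004 0 0" --pt "0 0 0.008 0 0" --pt "0 0 0.011 0 0" --pt "0 0 0.014 0 0" --pt "0 0 0.016 0 0"

```text
t: 43.0
eef_pos: [704.8, -107.7, 286.3]
orientation: [1.0, -0.025, -0.0, -0.0]
contact_force: [-0.4, 1.5, 0.2]
opening: 0.003
grip_force: 0.5
```

Run:
```python
from plan import *
st();ball()
```

```text
t 43.0 tip [ 704.8 -107.7  108.3] yaw -2.87 F [-0.4  1.5  0.2] op 0.003 gf 0.49865612760186195 q7 -1.61 [-6.e-04  0.e+00 -1.e+00]
ball side px [(np.int32(244), array([171.4, 380.8]))]
```

jog_arm --pt "0 0 0.002 0 0" --pt "0 0 0.004 0 0" --pt "0 0 0.006 0 0" --pt "0 0 0.008 0 0" --pt "0 0 0.01 0 0"

```text
t: 43.47
eef_pos: [704.3, -117.8, 286.4]
orientation: [1.0, -0.025, -0.0, -0.0]
contact_force: [-0.9, 1.8, -1.1]
opening: 0.003
grip_force: 0.6
```

Run:
```python
from plan import *
st()
```

```text
t 43.47 tip [ 704.3 -117.8  108.4] yaw -2.88 F [-0.9  1.8 -1.1] op 0.003 gf 0.5869385227560997 q7 -1.59 [-2.e-04  0.e+00 -1.e+00]
```

jog_arm --pt "0 0 0.002 0 0" --pt "0 0 0.003 0 0" --pt "0 0 0.004 0 0" --pt "0 0 0.005 0 0" --pt "0 0 0.006 0 0"

```text
t: 43.88
eef_pos: [704.2, -121.0, 286.5]
orientation: [1.0, -0.024, -0.0, -0.002]
contact_force: [-0.1, 10.3, -0.8]
opening: 0.007
grip_force: 5.2
```

Run:
```python
from plan import *
st()
```

```text
t 43.88 tip [ 704.2 -121.   108.5] yaw -2.76 F [-0.1 10.3 -0.8] op 0.007 gf 5.15866219997406 q7 -1.58 [-1.0e-04  3.6e-03 -1.0e+00]
```

The stop is reached at 10 N. I'm backing off, rising and moving clear for a last check.

jog_arm --pt "0 0 -0.01 0 0" --pt "0 0 -0.03 0 0" --pt "0 0 -0.035 -0.03 0" --pt "0 0 -0.035 -0.07 0" --pt "0 0 -0.035 -0.1 0"

```text
t: 44.3
eef_pos: [706.0, -88.0, 389.0]
orientation: [1.0, -0.025, 0.001, 0.0]
contact_force: [1.9, -1.1, 0.2]
opening: 0.006
grip_force: 0.0
```

jog_arm --pt "0 -0.04 0 -0.04 0" --pt "0 -0.08 0 -0.08 0" --pt "0 -0.12 0 -0.1 0" --pt "0 -0.15 0 -0.1 0" --pt "0 -0.15 0 -0.1 0"

```text
t: 44.72
eef_pos: [552.6, -81.3, 489.8]
orientation: [1.0, -0.026, 0.002, 0.001]
contact_force: [1.0, -0.4, 1.0]
opening: 0.003
grip_force: 0.0
```

jog_arm --pt "0 0 0 0 0" --pt "0 0 0 0 0" --pt "0 0 0 0 0" --pt "0 0 0 0 0"

```text
t: 45.05
eef_pos: [556.7, -81.3, 485.9]
orientation: [1.0, -0.025, -0.0, 0.0]
contact_force: [-0.2, 0.2, 0.6]
opening: 0.007
grip_force: 0.0
```

Run:
```python
from plan import *
st();ball();w=read_camera('wrist');save(w,'w18.png')
GR=lambda h,s,v:(h>50)&(h<75)&(s>100)
print('tiles z15');blob(w,GR,15,800);blob(w,BLUE,15,800);print('bays');blob(w,YEL,0,300)
h=cv2.cvtColor(w['frame'],cv2.COLOR_RGB2HSV).astype(int)
print('white stripes');blob(w,lambda h,s,v:(s<40)&(v>150),15,250)
a=read_camera('top');print('top');blob(a,GR,15,200);blob(a,BLUE,15,200)
```

```text
t 45.05 tip [556.7 -81.3 307.9] yaw -2.89 F [-0.2  0.2  0.6] op 0.007 gf 0.0 q7 -1.61 [-6.e-04 -2.e-04 -1.e+00]
ball side px [(np.int32(244), array([171.4, 380.8])), (np.int32(55), array([184. , 258.4]))]
tiles z15
blob px [256. 153.] world [615.9  -9.9] size [79.6 74.8] long-axis yaw -2.9
blob px [326. 151.] world [ 610.7 -110. ] size [82.4 81.3] long-axis yaw 86.4
bays
blob px [277. 386.] world [260.9   2.4] size [571.3  22.6] long-axis yaw 87.1
blob px [579. 237.] world [ 481.3 -435.3] size [99.6 94.8] long-axis yaw 72.0
blob px [420. 154.] world [ 603.6 -219.6] size [101.8  91.1] long-axis yaw 87.1
blob px [339. 153.] world [ 610.  -114.9] size [100.9  91.4] long-axis yaw 86.5
blob px [258. 152.] world [616.3  -9.4] size [100.4  90.9] long-axis yaw 86.3
white stripes
blob px [495. 471.] world [  82.8 -357. ] size [180.7  32.4] long-axis yaw 87.1
blob px [513. 371.] world [ 276.5 -360.2] size [187.   69.4] long-axis yaw 87.1
blob px [118. 368.] world [307.3 226.4] size [187.1  71.1] long-axis yaw 87.1
blob px [116. 314.] world [401. 213.] size [203.6  15.9] long-axis yaw 89.7
blob px [577. 289.] world [ 408.7 -445.3] size [60.  30.3] long-axis yaw 39.3
blob px [561.  92.] world [ 669.2 -382.6] size [57.6 55.7] long-axis yaw 87.1
blob px [349. 143.] world [ 579.8 -116.6] size [843.2 398.5] long-axis yaw 87.1
top
blob px [334. 216.] world [614.4  -8.6] size [84.1 77.9] long-axis yaw 86.5
blob px [161. 332.] world [288.  528.8] size [77.4 70.8] long-axis yaw -22.2
```

Run:
```python
from plan import *
s0=st();w=read_camera('wrist');f=cv2.cvtColor(w['frame'],cv2.COLOR_RGB2HSV).astype(int)
def runs(m,o):
    c=np.where(m)[0];return [(int(g[0])+o,int(g[-1])+o) for g in np.split(c,np.where(np.diff(c)>1)[0]+1) if len(g)>1]
for r in(120,150,180):
    row=f[r,205:385];print(r,'yel',runs(YEL(*row.T),205),'white',runs((row[:,1]<50)&(row[:,2]>110),205),'blue',runs(BLUE(*row.T),205),'green',runs(GREEN(*row.T),205))
    for n,c,z in [('y',k,0) for k in sum(runs(YEL(*row.T),205),())]+[('w',k,15) for k in sum(runs((row[:,1]<50)&(row[:,2]>110),205),())]: print(n,local_px(w,s0,(r,c),z)[1],end=' ')
    print()
for c in(256,338):
    col=f[90:215,c];print(c,'yel',runs(YEL(*col.T),90),'tile',runs(BLUE(*col.T)|GREEN(*col.T),90))
    for n,k,z in [('y',k,0) for k in sum(runs(YEL(*col.T),90),())]+[('t',k,15) for k in sum(runs(BLUE(*col.T)|GREEN(*col.T),90),())]: print(n,local_px(w,s0,(k,c),z)[0],end=' ')
    print()
```

```text
t 45.2 tip [556.7 -81.1 307.7] yaw -2.88 F [-0.4  0.1  0.1] op 0.005 gf 0.0 q7 -1.61 [-1.3e-03  1.0e-04 -1.0e+00]
120 yel [(217, 219), (295, 296), (300, 302), (361, 369), (372, 373), (377, 379), (383, 384)] white [(205, 209)] blue [(278, 281), (283, 284), (286, 293), (303, 312), (314, 331)] green [(221, 222)]
y 124.1 y 121.6 y 25.3 y 24.0 y 19.0 y 16.4 y -58.3 y -68.5 y -72.3 y -73.5 y -78.6 y -81.1 y -86.2 y -87.5 w 134.8 w 129.9 
150 yel [(219, 220), (295, 296), (301, 302), (376, 377), (381, 383)] white [(205, 211), (222, 226), (286, 290), (306, 310), (370, 373)] blue [(311, 368)] green [(227, 284), (291, 292)]
y 124.4 y 123.1 y 25.9 y 24.6 y 18.1 y 16.8 y -79.1 y -80.4 y -85.6 y -88.2 w 138.0 w 130.5 w 116.7 w 111.7 w 36.4 w 31.3 w 11.3 w 6.2 w -69.0 w -72.8 
180 yel [(221, 222), (295, 296), (374, 376), (380, 381)] white [(205, 213), (224, 228), (287, 290), (306, 310), (368, 372)] blue [(311, 367)] green [(229, 285), (291, 292)]
y 124.8 y 123.4 y 26.5 y 25.2 y -78.4 y -81.0 y -86.3 y -87.7 w 141.3 w 131.0 w 116.9 w 111.8 w 36.0 w 32.1 w 11.5 w 6.4 w -68.1 w -73.3 
256 yel [(117, 119), (187, 188)] tile [(121, 185)]
y 100.6 y 98.2 y 12.3 y 10.9 t 95.1 t 16.9 
338 yel [(117, 119), (188, 189)] tile [(122, 186)]
y 100.5 y 98.1 y 10.9 y 9.5 t 93.9 t 15.5
```

Both tiles are centred within about 0.5 mm, and the lever is back at its starting (on) pixel. Handing in.

```bash
python3 -c "
from workcell import *
print(hand_in())"
```

```text
the job is handed in; nothing more can be done
None
```

The job is handed in: green and blue tiles centred in bays 0 and 1 (no orange tile was present), spatula home in its holder, lamp switched off for the tile moves and back to on last; no verdict was returned.

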